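Load the ball counting feeder

ROBOT

A 6-joint arm with a two-finger parallel gripper is mounted at the origin on a cart in front of the work surface, level with it; the furniture and walls round the work are solid. World frame = base frame: x ahead of the robot, y to its left, z up, the work surface at z = 0. Lengths are in m, angles in rad, forces in N, time in s.
With the tool pointing down it reaches from about 0.35 to 0.925 m from the base axis. Payload 6.4 kg.
Tool frame: the origin (TCP) lies at the very end of the fingers, on their centre line; the grasp point (between the pads) lies hold_point_z behind it (hold_point_z is the distance from the TCP to the grasp point, in m); z points along the fingers, y is the line along which they close (so a half turn about z gives the same grasp; the last joint's range is limited). The gripper opens to 94 mm and grips with 3 to 60 N. Pads are 16 mm wide; open, the fingers measure 119 mm over their backs; the gripper's body (75 mm by 177 mm) begins 78 mm behind the grasp point.
Start: joints at [0.969, 0.245, 1.558, -0, 1.339, -0.174], TCP at [0.27, 0.591, 0.171] pointing down, gripper open.
Joint ranges: [-3.13, 3.13], [-1.02, 2.26], [0.13, 2.54], [-0.95, 4.09], [0.21, 2.88], [-2.74, 2.74]. Speed limits (rad/s): [2.57, 2.57, 3.14, 3.14, 3.14, 3.14].

INTERFACE

Orientations are given as a 3x3 rotation matrix whose columns are the frame's x, y, z axes.
In Python, from workcell import * gives the robot as it stands. The module is installed in compiled form; this text tells all that it offers.
- The arm moves only by the shell command python3 -m pendant 'ROWS' [OPENING] [FORCE]. ROWS is JSON, a list of rows, each an object with "dp": the shift along the tool's x, y, z in cm, a list of three; "roll": the turn about the tool's z in degrees. In form: [{"dp": [dx, dy, dz], "roll": roll}, ...]. A call has 1 to 12 rows; each row shifts and turns the commanded pose from where the row before left it, along the tool's axes as they then stand; what a row does not reach is not made up. A row lasts 1/12 s, in which the tool goes at most 41.7 mm and 7.16 degrees, less where a joint would pass 70% of its speed; a pose out of reach is approached as far as the arm can. A call is refused whole if a number of a shift passes 4.17 or a number of a turn 7.16, either way. A call with a gripper value outside its range is refused whole. OPENING is the finger opening in cm, from 0 to 9.4, set as the call begins (- or left out, the last holds). The fingers move at their own pace and stop on an object; FORCE is the grip in N (left out, the last holds). Time passes only in rows, so rows that do not move let the fingers close. It gives the time, the measured TCP pose, the force, the opening and the grip force at its end, in the units of the state.
- state(): the state, without advancing time (a new reading comes with each control period).
- camera(name): name is "scene" or "top" or "wrist"; returns (picture, depth): 400x640x3 uint8, red, green, blue; 400x640 float32, m along the optical axis (not along the pixel's ray), 0 where there is no reading.
- calibration(name): a dict with "fov_y" (degrees; the focal length in pixels is half the picture's height over the tangent of half this angle, whatever the lens; pixels are square), "cx", "cy" (the principal point, pixels), "k1" (the pictures are not rectified: a ray, as slopes to the right and down, at radius r is drawn at 1 + k1 r^2 times it, then the intrinsics apply), "R" (3x3) and "t" (3): a world point X has camera coordinates R X + t. Camera axes: x right, y down, z forward; pixel columns grow to the right and rows downward; lengths in m; the calibration is good to about 2 mm. A picture is of the moment at which its call begins: read the wrist's pose just before it. calibration takes no time and is no camera call; for the wrist camera it gives the pose at the moment of the call.
- close_job(): hands the job in; it is judged then, once.
The state is a dict: "time": time; "qpos": joint angles; "joint_velocities": joint speeds; "tau": joint torques, N m; "position": TCP position; "eef_rot": TCP orientation; "force": force on the tool from outside, world axes, zero at the start; "moment": the same for the moment, N m; "gripper_width": finger opening in m; "finger_force": force on a finger pad.
Only numpy, scipy, OpenCV 4.12 (cv2) and the standard library are available. Lean on these libraries where they do the work, as an engineer would, in place of code of your own. Each camera call takes 0.05 s, during which the arm holds its last target. There are 200 camera calls.

TASK

Swing the feeder's hinged guard right back past its balance point so that it stands open by itself, then load every ball from the two lanes of the stock tray into the feeder's hopper with the scoop, never with the fingers. Stand the scoop level in a lane of the empty tray, swing the guard shut without letting it slam, and only with the guard shut press the start button; leave the other things on the bench where they are.

Things in the scene. Friction and masses are not known exactly. Their poses are not given: they have to be found in the camera images.
- feeder: Fixed ball counter. Origin: on the bench under its hopper's centre; x away from the robot, y left. Casting 186x250x30 mm. Open-topped steel hopper: inside x -65..65, y -75..75 mm, walls 4 mm, rim at z = 100, floor sloping from z = 56 (back) to 36 (front). White control box to the right: x -75..45, y -155..-89, top at z = 66. Outlet chute at the foot of the front wall out to x = -115, below z = 60.
- guard_hinge (a point): Middle of the guard's hinge line, at the back rim of the hopper: feeder frame (74, 0, 104) mm; the line runs along the feeder's y.
- guard_bar (a point): Middle of the guard's pull bar: round, 12 mm thick, 112 mm long, parallel to the hinge and 188 mm from it, on two arms 52 mm either side of this point; a 39 mm gap parts it from the guard's free edge. With the guard shut it is in front of the hopper, 105 mm above the bench. A gripper pointing down can pinch it, closing along the feeder's x; it turns between the pads as the guard swings.
- guard (a joint): Angle of the guard (clear pane in a steel frame, 143x160 mm), rad: 0 shut on the hopper's rim, growing as its bar swings up and back over the hinge; 1.95 is the stop. 0.26 kg, free, lightly damped hinge: below about 1.57 (upright) it falls shut, above it falls back to the stop and stays. At angle a the bar is 188 cos a mm in front of the hinge and 188 sin a above it.
- start_button (a joint): Travel of the start button, m: 0 out, 0.006 fully pressed, pressed from 0.004 on; springs back; 5 N press it fully down.
- start_button_top (a point): Centre of the button's flat top: black, 26 mm across, on the control box, feeder frame (-45, -122) mm, 84 mm above the bench; pressed straight down.
- tray: Fixed white stock tray, 196 (x) x 210 (y) x 38 mm. Origin: on the bench under its centre; x away from the robot, y left. Two lanes along y, near and far, centred on x = -48 and 48, each 92 mm wide, 202 long, between walls 4 mm thick, 38 high. The floors are level, at z = 4; the balls start in the right-hand half of the lanes.
- near_lane (a point): Right-hand end of the near lane: middle of its width, on the floor at the foot of its end wall; axes as the tray's.
- far_lane (a point): The same point of the far lane.
- scoop: Loose steel scoop, about 0.14 kg. Origin: middle of the pan's underside; x forward to the lip, z up. Flat pan 92x80 mm, floor 2 mm, side walls 30 mm high from the back to x = 12, then sloping off; back wall 32 mm high. It stands level by itself. Balls stay in with the lip tilted 15 degrees up, roll out with it 30 degrees down. Put back along a lane, its handle clears the tray's wall.
- scoop_grip (a point): Grip point on the handle: scoop frame (-85, 0, 68) mm. The raised handle lies straight behind the pan, x -138..-50, 20 mm wide, 26 mm deep, its centre line 68 mm above the pan's underside.
- scoop_lip (a point): Middle of the pan's front edge, at its underside: scoop frame (46, 0, 0) mm.
- ball_0: Dark ceramic bearing ball, 24 mm across, 23 g, smooth; origin at its centre. At the start in the near lane of the tray. Four to eight of the eight balls are present.
- ball_1: Dark ceramic bearing ball, 24 mm across, 23 g, smooth; origin at its centre. At the start in the near lane of the tray. Four to eight of the eight balls are present.
- ball_2: Dark ceramic bearing ball, 24 mm across, 23 g, smooth; origin at its centre. At the start in the near lane of the tray. Four to eight of the eight balls are present.
- ball_3: Dark ceramic bearing ball, 24 mm across, 23 g, smooth; origin at its centre. At the start in the near lane of the tray. Four to eight of the eight balls are present.
- ball_4: Dark ceramic bearing ball, 24 mm across, 23 g, smooth; origin at its centre. At the start in the far lane of the tray. Four to eight of the eight balls are present.
- ball_5: Dark ceramic bearing ball, 24 mm across, 23 g, smooth; origin at its centre. At the start in the far lane of the tray. Four to eight of the eight balls are present.
- ball_6: Dark ceramic bearing ball, 24 mm across, 23 g, smooth; origin at its centre. At the start in the far lane of the tray. Four to eight of the eight balls are present.
- ball_7: Dark ceramic bearing ball, 24 mm across, 23 g, smooth; origin at its centre. At the start in the far lane of the tray. Four to eight of the eight balls are present.
- bearing_a: Bystander: ball bearing 62 mm across, 14 mm high, lying flat; origin under its centre. Leave alone.
- bearing_b: Bystander: another such bearing. Leave alone.
- setting_ring: Bystander: steel setting ring 66 mm across, 20 mm high; origin under its centre. Leave alone.
- marker: Bystander: black paint marker 125 mm long, 18 mm thick, lying; origin under its middle. Leave alone.

How it is judged:
On the way, in this order (a step that is already met when the one before it is completed fails the run):
1. the guard stands open on its own, back beyond its balance point, untouched (value of joint guard above 1.8 rad and contact force between each of the fingers, the arm and guard below 0.3 N), for 0.4 s.
2. every ball is in the hopper, with the guard open (x of ball_0 in the frame of feeder between -0.066 and 0.066 m and y of ball_0 in the frame of feeder between -0.076 and 0.076 m and z of ball_0 in the frame of feeder between 0.03 and 0.098 m and x of ball_1 in the frame of feeder between -0.066 and 0.066 m and y of ball_1 in the frame of feeder between -0.076 and 0.076 m and z of ball_1 in the frame of feeder between 0.03 and 0.098 m and x of ball_2 in the frame of feeder between -0.066 and 0.066 m and y of ball_2 in the frame of feeder between -0.076 and 0.076 m and z of ball_2 in the frame of feeder between 0.03 and 0.098 m and x of ball_3 in the frame of feeder between -0.066 and 0.066 m and y of ball_3 in the frame of feeder between -0.076 and 0.076 m and z of ball_3 in the frame of feeder between 0.03 and 0.098 m and x of ball_4 in the frame of feeder between -0.066 and 0.066 m and y of ball_4 in the frame of feeder between -0.076 and 0.076 m and z of ball_4 in the frame of feeder between 0.03 and 0.098 m and x of ball_5 in the frame of feeder between -0.066 and 0.066 m and y of ball_5 in the frame of feeder between -0.076 and 0.076 m and z of ball_5 in the frame of feeder between 0.03 and 0.098 m and x of ball_6 in the frame of feeder between -0.066 and 0.066 m and y of ball_6 in the frame of feeder between -0.076 and 0.076 m and z of ball_6 in the frame of feeder between 0.03 and 0.098 m and x of ball_7 in the frame of feeder between -0.066 and 0.066 m and y of ball_7 in the frame of feeder between -0.076 and 0.076 m and z of ball_7 in the frame of feeder between 0.03 and 0.098 m and value of joint guard above 1.5 rad), for 0.3 s.
3. the guard is shut again (value of joint guard below 0.04 rad), for 0.3 s.
4. the start button is pressed, with the guard shut (value of joint start_button above 0.004 m and value of joint guard below 0.06 rad), for 0.05 s.
At the end, for the whole second after the job is handed in: Every ball present lies in the hopper (centre inside its walls and below the rim), the guard is shut (within 0.04 rad), the button has been pressed and is out again, and the scoop stands at rest with its pan flat (within 10 degrees of level) on the floor of a tray lane (x of ball_0 in the frame of feeder between -0.066 and 0.066 m and y of ball_0 in the frame of feeder between -0.076 and 0.076 m and z of ball_0 in the frame of feeder between 0.03 and 0.098 m and x of ball_1 in the frame of feeder between -0.066 and 0.066 m and y of ball_1 in the frame of feeder between -0.076 and 0.076 m and z of ball_1 in the frame of feeder between 0.03 and 0.098 m and x of ball_2 in the frame of feeder between -0.066 and 0.066 m and y of ball_2 in the frame of feeder between -0.076 and 0.076 m and z of ball_2 in the frame of feeder between 0.03 and 0.098 m and x of ball_3 in the frame of feeder between -0.066 and 0.066 m and y of ball_3 in the frame of feeder between -0.076 and 0.076 m and z of ball_3 in the frame of feeder between 0.03 and 0.098 m and x of ball_4 in the frame of feeder between -0.066 and 0.066 m and y of ball_4 in the frame of feeder between -0.076 and 0.076 m and z of ball_4 in the frame of feeder between 0.03 and 0.098 m and x of ball_5 in the frame of feeder between -0.066 and 0.066 m and y of ball_5 in the frame of feeder between -0.076 and 0.076 m and z of ball_5 in the frame of feeder between 0.03 and 0.098 m and x of ball_6 in the frame of feeder between -0.066 and 0.066 m and y of ball_6 in the frame of feeder between -0.076 and 0.076 m and z of ball_6 in the frame of feeder between 0.03 and 0.098 m and x of ball_7 in the frame of feeder between -0.066 and 0.066 m and y of ball_7 in the frame of feeder between -0.076 and 0.076 m and z of ball_7 in the frame of feeder between 0.03 and 0.098 m and value of joint guard below 0.04 rad and value of joint start_button below 0.002 m and x of scoop in the frame of tray between -0.085 and 0.085 m and y of scoop in the frame of tray between -0.085 and 0.085 m and z of scoop in the frame of tray below 0.014 m and angle between scoop's own z axis and vertical below 0.17 rad and linear speed of scoop below 0.02 m/s); the robot touches nothing.
It fails at once if a ball is touched with the fingers (contact force between the fingers and ball_0 above 0.3 N or contact force between the fingers and ball_1 above 0.3 N or contact force between the fingers and ball_2 above 0.3 N or contact force between the fingers and ball_3 above 0.3 N or contact force between the fingers and ball_4 above 0.3 N or contact force between the fingers and ball_5 above 0.3 N or contact force between the fingers and ball_6 above 0.3 N or contact force between the fingers and ball_7 above 0.3 N).
It fails at once if the guard slams shut (faster than 4 rad/s) (velocity of joint guard below -4 rad/s).
It fails at once if the start button is pressed while the guard is open (value of joint start_button above 0.003 m and value of joint guard above 0.15 rad).
It fails at once if a bystander is knocked more than 3 cm away (distance of any of bearing_a, bearing_b, setting_ring, marker from where it was at the start of the episode above 0.03 m).
Of ball_0, ball_1, ball_2, ball_3, ball_4, ball_5, ball_6, ball_7 only 4 to 8 are there at a start; the rules pass over those that are not, and their reading is None.
At some moment in a run one of scoop may be knocked a few centimetres aside while the robot is not near it.
It also fails if it takes over 210 s, if anything falls off the work surface, if the arm or the gripper's body presses on something with over 40 N, if the wrist force passes 120 N, or if a joint passes its speed limit or range.

## Working session

There is one attempt and no reset: what is moved stays moved. The work goes in short steps, Python scripts to look and compute and a shell command to move; the robot and the scene stay as the last step left them, time stands still between calls to the robot, and variables do not carry over. Pictures are saved under pics/ and viewed, at most 14 in all, crops included, and the job is handed in when it is done.

```bash
mkdir -p pics
cat > h.py <<'E'
from workcell import *
import numpy as np, cv2
def K(c):
    f=200/np.tan(np.radians(c["fov_y"])/2)
    return f,c["cx"],c["cy"],c["k1"],np.array(c["R"]),np.array(c["t"])
def ray(c,u,v):
    f,cx,cy,k,R,t=K(c); d=np.array([(u-cx)/f,(v-cy)/f]); s=d.copy()
    for _ in range(20): s=d/(1+k*(s@s))
    return -R.T@t, R.T@np.array([s[0],s[1],1.])
def onplane(c,u,v,z):
    o,d=ray(c,u,v); return o+d*(z-o[2])/d[2]
def atdepth(c,u,v,dep):
    o,d=ray(c,u,v); return o+d*dep[int(round(v)),int(round(u))]
def proj(c,X):
    f,cx,cy,k,R,t=K(c); p=R@np.array(X)+t; s=p[:2]/p[2]; s=s*(1+k*(s@s)); return s[0]*f+cx,s[1]*f+cy
def cloud(c,dep):
    f,cx,cy,k,R,t=K(c); v,u=np.mgrid[0:400,0:640]; d=np.stack([(u-cx)/f,(v-cy)/f],-1); s=d.copy()
    for _ in range(20): s=d/(1+k*(s**2).sum(-1,keepdims=True))
    P=np.concatenate([s,np.ones((400,640,1))],-1)*dep[...,None]
    X=(P-t)@R; X[dep==0]=np.nan; return X
def snap(name,fn):
    c=calibration(name); p,d=camera(name); cv2.imwrite(f"pics/{fn}.png",p[...,::-1]); np.savez(f"pics/{fn}.npz",p=p,d=d,c=np.array(c,dtype=object)); return c,p,d
E
python3 - <<'E'
from h import *
for n in("top","scene"):
    c,p,d=snap(n,n+"0"); print(n,c["fov_y"],c["k1"],-np.array(c["R"]).T@c["t"],np.array(c["R"])[2])
s=state(); print(s)
import workcell; print([x for x in dir(workcell) if 'hold' in x], workcell.__dict__.get("hold_point_z"))
E
```

```text
top 43.35061371232114 -0.0772128241391373 [ 0.25641228 -0.07348394  1.41167721] [ 0.20119834  0.00565203 -0.97953422]
scene 54.442864736795485 0.011602735021396478 [0.14875839 0.56189385 0.91979779] [ 0.34794526 -0.57306286 -0.74197915]
{'time': 0.1, 'qpos': array([ 9.68926826e-01,  2.45716139e-01,  1.55887154e+00,  9.66702072e-05,
        1.33874387e+00, -1.74148605e-01]), 'joint_velocities': array([-0.0004548 , -0.00259985, -0.00224435,  0.00039474,  0.00036101,
        0.0021075 ]), 'tau': array([-2.43433518e-01, -4.17292213e+01, -3.16128302e+01,  1.92239613e-02,
        1.22515624e-02,  2.05408072e-02]), 'position': array([0.26927004, 0.59094372, 0.16968466]), 'eef_rot': array([[-9.09904015e-01,  4.14817496e-01, -1.06208100e-03],
       [ 4.14818669e-01,  9.09903054e-01, -1.38006530e-03],
       [ 3.93915516e-04, -1.69629799e-03, -9.99998484e-01]]), 'force': array([-0.17602111,  1.46255634, -0.28564591]), 'moment': array([ 0.00515221, -0.01844931,  0.01477389]), 'finger_force': 0.17711399879772216, 'gripper_width': 0.0938790524523502}
['hold_point_z'] 0.0188
```

View pics/top0.png

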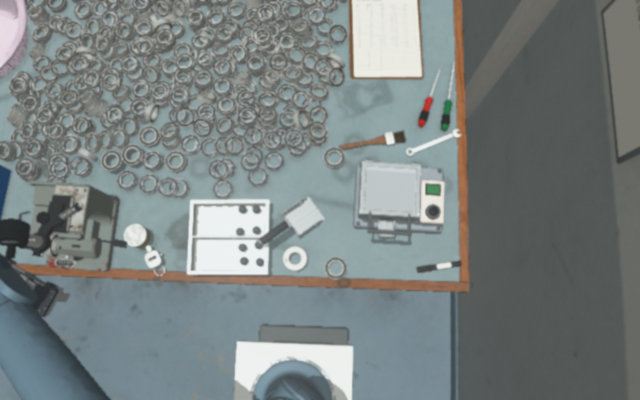

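View pics/scene0.png

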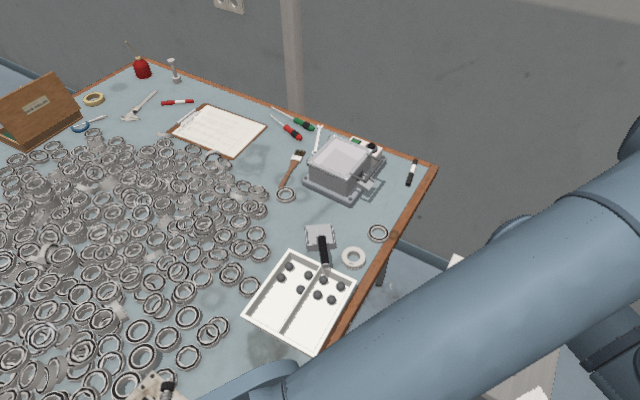

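Run:
```python
from h import *
z=np.load("pics/top0.npz",allow_pickle=True); p,d,c=z["p"],z["d"],z["c"].item()
cv2.imwrite("pics/crop0.png",cv2.resize(p[145:290,180:470,::-1],(800,400),interpolation=cv2.INTER_CUBIC))
X=cloud(c,d); 
def reg(u0,u1,v0,v1):
    m=np.zeros((400,640),bool); m[v0:v1,u0:u1]=1; return m
def rect(m,name):
    q=X[m][:,:2]; q=q[~np.isnan(q[:,0])]; r=cv2.minAreaRect((q*1000).astype(np.float32)); print(name,len(q),r, X[m][:,2].mean())
# tray
w=(p.min(-1)>190)&reg(180,275,190,285)
n,l,s,ce=cv2.connectedComponentsWithStats(w.astype(np.uint8)); i=1+s[1:,4].argmax()
rect(l==i,"tray")
cn=cv2.findContours((w*255).astype(np.uint8),0,2)[0]; cn=max(cn,key=cv2.contourArea)
b=cv2.boxPoints(cv2.minAreaRect(cn)); print("traycorners", [onplane(c,*q,0.038)[:2].round(4) for q in b])
# balls
m=((p.max(-1)<110)&reg(188,272,199,275)).astype(np.uint8)
n,l,s,ce=cv2.connectedComponentsWithStats(m)
for i in range(1,n):
    if s[i,4]>8: print("dark",s[i,4],ce[i].round(1),onplane(c,*ce[i],0.016).round(4))
# heights around scoop & feeder
sc=reg(250,330,190,255)&(X[...,2]>0.045)&(X[...,2]<0.11); rect(sc,"scoop high")
sc=reg(285,330,190,240)&(X[...,2]>0.012)&(X[...,2]<0.05); rect(sc,"pan walls")
for a,b_ in((0.02,.04),(0.05,.075),(0.08,.115)): rect(reg(345,455,150,250)&(X[...,2]>a)&(X[...,2]<b_),f"feeder {a}")
g=(p[...,1].astype(int)-p[...,0]>60)&reg(345,455,150,250); print("green",np.argwhere(g).mean(0))
```

```text
tray 4759 ((434.1191101074219, 193.18235778808594), (208.03631591796875, 223.177734375), 2.8235924243927) nan
traycorners [array([0.5334, 0.3155]), array([0.5416, 0.0849]), array([0.3339, 0.0733]), array([0.325 , 0.2973])]
dark 86 [266.9 237.4] [0.4364 0.0871 0.016 ]
scoop high 298 ((474.04644775390625, 84.48028564453125), (93.21739196777344, 94.90272521972656), 35.92827224731445) 0.0789796141169281
pan walls 115 ((497.8580322265625, -3.9583663940429688), (81.55439758300781, 86.01654052734375), 39.10514450073242) 0.025291023518113975
feeder 0.02 1177 ((552.8529052734375, -278.6590576171875), (253.80126953125, 204.62635803222656), 89.17431640625) 0.03053401755708254
feeder 0.05 998 ((539.2784423828125, -279.26416015625), (238.531494140625, 176.8092498779297), 86.32343292236328) 0.06616476065176603
feeder 0.08 3608 ((546.5221557617188, -272.9546203613281), (221.26638793945312, 203.17713928222656), 88.40447998046875) 0.10691152836430759
green [189.05084746 432.45762712]
```

View pics/crop0.png

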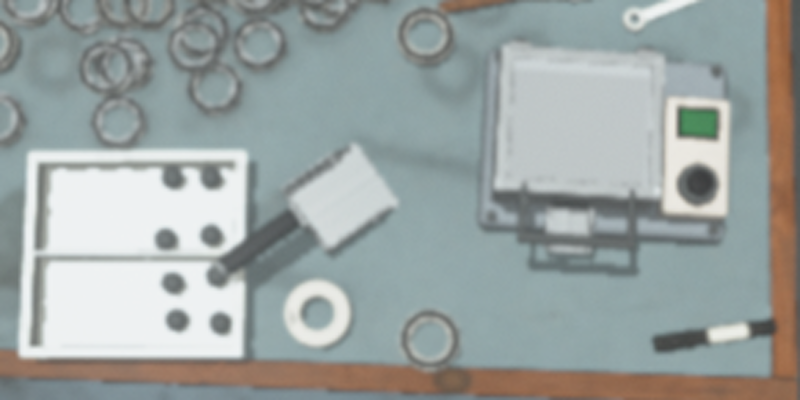

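```bash
python3 -m pendant '[{"dp":[0,0,-1.8],"roll":5.46},{"dp":[0,0,-1.8],"roll":5.46},{"dp":[0,0,-1.8],"roll":5.46},{"dp":[0,0,-1.8],"roll":5.46},{"dp":[0,0,-1.8],"roll":5.46},{"dp":[0,0,-1.8],"roll":5.46},{"dp":[0,0,-1.8],"roll":5.46},{"dp":[0,0,-1.8],"roll":5.46},{"dp":[0,0,-1.8],"roll":5.46},{"dp":[0,0,-1.8],"roll":5.46},{"dp":[0,0,-1.8],"roll":5.46},{"dp":[0,0,-1.8],"roll":5.46}]' 9.4 60; python3 -m pendant '[{"dp":[-3.2,1.1,0],"roll":0},{"dp":[-3.2,1.1,0],"roll":0},{"dp":[-3.2,1.1,0],"roll":0},{"dp":[-3.2,1.1,0],"roll":0},{"dp":[-3.2,1.1,0],"roll":0},{"dp":[-3.2,1.1,0],"roll":0},{"dp":[-3.2,1.1,0],"roll":0},{"dp":[-3.2,1.1,0],"roll":0},{"dp":[-3.2,1.1,0],"roll":0},{"dp":[-3.2,1.1,0],"roll":0},{"dp":[-3.2,1.1,0],"roll":0},{"dp":[-3.2,1.1,0],"roll":0}]'
python3 - <<'E'
from h import *
c,p,d=snap("wrist","w1"); R=state()["eef_rot"]; P=state()["position"]
print(P,R.round(4).tolist(),c["fov_y"]); C=-np.array(c["R"]).T@c["t"]; print("cam in tool",R.T@(C-P), R.T@np.array(c["R"]).T)
E
```

```text
time: 1.1
position: [0.2695, 0.5912, 0.3869]
eef_rot: [[0.005, 1.0, -0.001], [1.0, -0.005, -0.001], [-0.001, -0.001, -1.0]]
force: [0.5, -0.8, -0.7]
gripper_width: 0.0937
finger_force: 0.0
time: 2.1
position: [0.4014, 0.2058, 0.3863]
eef_rot: [[0.0, 1.0, -0.0], [1.0, -0.0, -0.0], [-0.0, -0.0, -1.0]]
force: [0.7, -0.0, 0.6]
gripper_width: 0.0942
finger_force: 0.0
[0.40329121 0.20142363 0.38613435] [[0.0064, 1.0, 0.0003], [1.0, -0.0064, -0.0034], [-0.0034, 0.0003, -1.0]] 66.33982979063038
cam in tool [ 0.07804276 -0.00094088 -0.21348045] [[ 5.09681576e-03 -9.68371443e-01 -2.49460961e-01]
 [ 9.99984948e-01  5.44241703e-03 -6.95668747e-04]
 [ 2.03133633e-03 -2.49453660e-01  9.68384606e-01]]
```

View pics/w1.png

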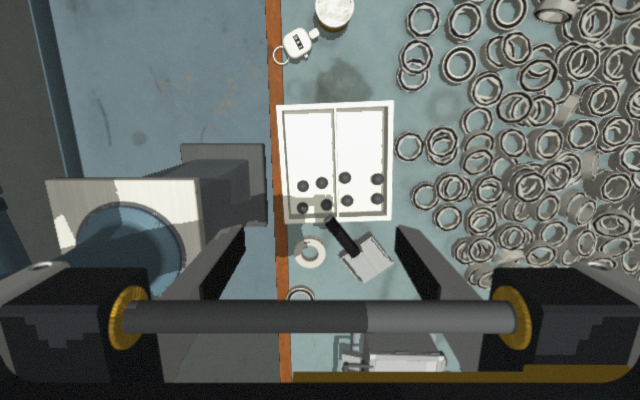

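```bash
python3 -m pendant '[{"dp":[-3.9,0.85,0],"roll":0},{"dp":[-3.9,0.85,0],"roll":0},{"dp":[-3.9,0.85,0],"roll":0},{"dp":[-3.9,0.85,0],"roll":0},{"dp":[-3.9,0.85,0],"roll":0},{"dp":[-3.9,0.85,0],"roll":0},{"dp":[-3.9,0.85,0],"roll":0},{"dp":[-3.9,0.85,0],"roll":0},{"dp":[-3.9,0.85,0],"roll":0},{"dp":[-3.9,0.85,0],"roll":0},{"dp":[-3.9,0.85,0],"roll":0},{"dp":[-3.9,0.85,0],"roll":0}]'
python3 - <<'E'
from h import *
c,p,d=snap("wrist","w2"); print(state()["position"])
cv2.imwrite("pics/w2c.png",cv2.resize(p[0:270,180:540,::-1],(800,600)))
z=np.load("pics/w1.npz",allow_pickle=True); p,d,c=z["p"],z["d"],z["c"].item()
w=np.zeros((400,640),np.uint8); w[95:228,272:400]=(p.min(-1)>170)[95:228,272:400]
n,l,s,ce=cv2.connectedComponentsWithStats(w); i=1+s[1:,4].argmax()
ct=max(cv2.findContours((l==i).astype(np.uint8),0,1)[0],key=cv2.contourArea)[:,0]
q=np.array([onplane(c,*a,0.038)[:2] for a in ct.astype(float)])
r=cv2.minAreaRect((q*1000).astype(np.float32)); print("tray",r)
m=np.zeros((400,640),np.uint8); m[100:222,278:394]=(p.max(-1)<90)[100:222,278:394]
n,l,s,ce=cv2.connectedComponentsWithStats(m)
for i in range(1,n):
    if s[i,4]>20: print("dark",s[i,4],ce[i].round(1),onplane(c,*ce[i],0.016).round(4))
E
```

```text
time: 3.15
position: [0.5031, -0.2627, 0.3861]
eef_rot: [[0.001, 1.0, -0.001], [1.0, -0.001, 0.001], [0.001, -0.001, -1.0]]
force: [0.2, -0.8, -0.4]
gripper_width: 0.0937
finger_force: 0.0
[ 0.50318532 -0.26848213  0.38388979]
tray ((432.4646911621094, 195.88531494140625), (207.73434448242188, 222.47085571289062), 2.2694008350372314)
dark 50 [344.  177.3] [0.4488 0.1688 0.016 ]
dark 63 [376.8 178.7] [0.5124 0.1659 0.016 ]
dark 49 [321.3 182.1] [0.405  0.1594 0.016 ]
dark 45 [302.6 185.8] [0.3684 0.1521 0.016 ]
dark 53 [376.2 197.7] [0.513 0.128 0.016]
dark 48 [346.3 199.8] [0.4543 0.1238 0.016 ]
dark 97 [326.  204.4] [0.4143 0.1144 0.016 ]
dark 80 [301.9 207.5] [0.3664 0.108  0.016 ]
dark 27 [280.2 217.7] [0.3226 0.0866 0.016 ]
dark 50 [330.8 218.4] [0.4239 0.0851 0.016 ]
```

View pics/w2c.png

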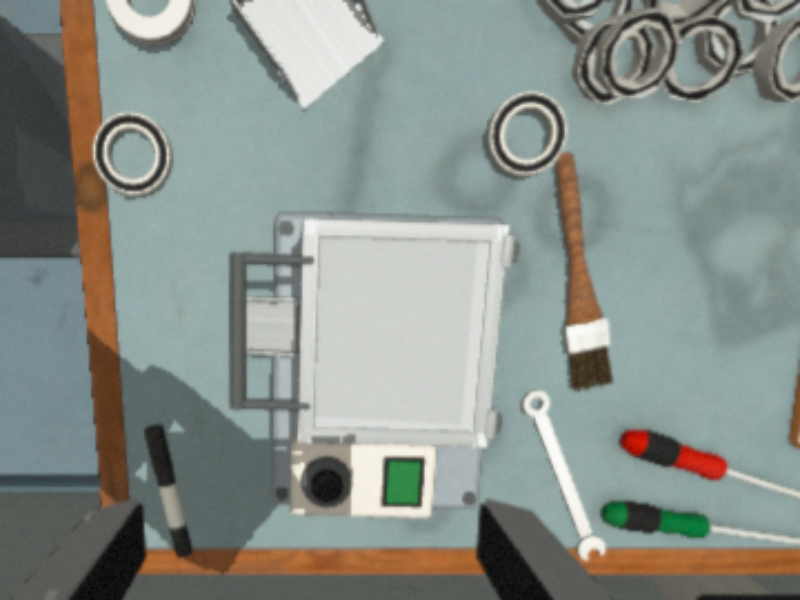

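Run:
```python
from h import *
z=np.load("pics/w2.npz",allow_pickle=True); p,d,c=z["p"],z["d"],z["c"].item()
S=360/800
F=np.array([[-114,56],[-114,-56],[-45,-122],[-69,80],[-69,-80]])/1000.
px=[(237,253,.105),(237,408,.105),(326,482,.084),(301,221,.106),(299,443,.106)]
W=np.array([onplane(c,180+u*S,v*S,h)[:2] for u,v,h in px]); print(W.round(4))
a=F-F.mean(0); b=W-W.mean(0); th=np.arctan2((a[:,0]*b[:,1]-a[:,1]*b[:,0]).sum(),(a*b).sum()); sc=np.sqrt((b**2).sum()/(a**2).sum())
R=np.array([[np.cos(th),-np.sin(th)],[np.sin(th),np.cos(th)]]); t=W.mean(0)-R@F.mean(0)
print("yaw",np.degrees(th),"scale",sc,"feeder origin",t); print(((a@R.T)-b).round(4))
X=cloud(c,d)
for u,v in((237,280),(237,380),(326,482),(400,350),(260,330),(300,480),(400,180)): print(u,v,X[int(v*S),int(180+u*S)].round(4))
z=np.load("pics/w1.npz",allow_pickle=True); p,d,c=z["p"],z["d"],z["c"].item(); X=cloud(c,d)
for u,v in((310,140),(360,140),(334,150),(334,130),(391,150),(335,104),(345,240),(370,262)): print("tray",u,v,X[v,u].round(4))
```

```text
[[ 0.4523 -0.1819]
 [ 0.449  -0.2928]
 [ 0.5157 -0.3575]
 [ 0.4973 -0.1607]
 [ 0.4949 -0.3195]]
yaw -1.302551387961734 scale 0.9830668117677548 feeder origin [ 0.56456057 -0.23996788]
[[-0.0004  0.0005]
 [ 0.0003 -0.0005]
 [ 0.0011 -0.0034]
 [ 0.0001  0.0023]
 [-0.0011  0.0011]]
237 280 [ 0.4512 -0.2002  0.1096]
237 380 [ 0.4492 -0.2709  0.1105]
326 482 [ 0.5144 -0.3546  0.0877]
400 350 [ 0.5687 -0.2493  0.1043]
260 330 [ 0.462  -0.2412  0.0354]
300 480 [ 0.4949 -0.3587  0.0751]
400 180 [ 0.578  -0.1225 -0.0013]
tray 310 140 [0.3832 0.2391 0.002 ]
tray 360 140 [0.4793 0.239  0.0022]
tray 334 150 [0.4289 0.2213 0.0162]
tray 334 130 [0.4277 0.2591 0.0361]
tray 391 150 [0.532  0.2233 0.0366]
tray 335 104 [0.429  0.3038 0.0346]
tray 345 240 [0.4479 0.0646 0.0786]
tray 370 262 [ 0.5091 -0.0182  0.0006]
```

```bash
python3 -m pendant '[{"dp":[1.6,-2.6,0],"roll":1.3},{"dp":[1.5,-2.6,0],"roll":0},{"dp":[0,0,3.5],"roll":0},{"dp":[0,0,3.5],"roll":0},{"dp":[0,0,3.5],"roll":0},{"dp":[0,0,3.5],"roll":0},{"dp":[0,0,3.5],"roll":0},{"dp":[0,0,3.5],"roll":0},{"dp":[0,0,2.5],"roll":0},{"dp":[0,0,1],"roll":0},{"dp":[0,0,0],"roll":0},{"dp":[0,0,0],"roll":0}]' 3.6 20
python3 - <<'E'
from h import *
print(state()["position"])
E
```

```text
time: 4.2
position: [0.4519, -0.2293, 0.1424]
eef_rot: [[0.023, 1.0, 0.0], [1.0, -0.023, -0.0], [-0.0, 0.0, -1.0]]
force: [0.9, -1.1, 0.3]
gripper_width: 0.0361
finger_force: 0.0
[ 0.4519149  -0.22930011  0.14241231]
```

```bash
python3 -m pendant '[{"dp":[-0.5,0,2],"roll":0},{"dp":[0,0,2],"roll":0},{"dp":[0,0,1.5],"roll":0},{"dp":[0,0,0],"roll":0},{"dp":[0,0,0],"roll":0}]'; python3 -m pendant '[{"dp":[0,0,0],"roll":0},{"dp":[0,0,0],"roll":0},{"dp":[0,0,0],"roll":0},{"dp":[0,0,0],"roll":0},{"dp":[0,0,0],"roll":0}]' 0.5 20
```

```text
time: 4.62
position: [0.4524, -0.2348, 0.0883]
eef_rot: [[0.023, 1.0, 0.002], [1.0, -0.023, -0.001], [-0.001, 0.002, -1.0]]
force: [0.4, 0.0, 0.1]
gripper_width: 0.0361
finger_force: 0.0
time: 5.03
position: [0.4518, -0.2343, 0.0873]
eef_rot: [[0.023, 1.0, 0.001], [1.0, -0.023, -0.001], [-0.001, 0.001, -1.0]]
force: [0.8, -1.0, -0.8]
gripper_width: 0.007
finger_force: 0.0
```

Run:
```python
from h import *
c,p,d=snap("scene","s3"); print(state()["position"],state()["gripper_width"])
u,v=map(int,proj(c,[0.452,-.235,.09])); print(u,v)
cv2.imwrite("pics/s3c.png",cv2.resize(p[max(0,v-75):v+75,max(0,u-100):u+100,::-1],(800,600)))
```

```text
[ 0.45163077 -0.23419671  0.08705241] 0.0058713516752709775
371 174
```

View pics/s3c.png

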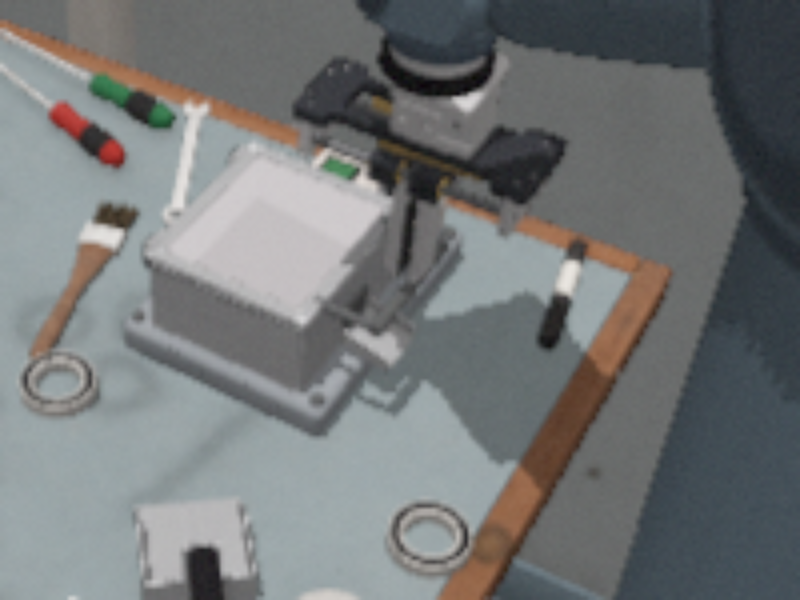

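Run:
```python
from h import *
c,p,d=snap("wrist","w3"); s=state(); print(s["position"], proj(c,s["position"]), proj(c,[.4507,-.2373,.105]))
cv2.imwrite("pics/w3c.png",cv2.resize(p[150:400,200:500,::-1],(720,600)))
```

```text
[ 0.45152182 -0.23412305  0.08685655] (np.float64(318.28214249429254), np.float64(222.3674666275032)) (np.float64(317.0572210719499), np.float64(235.6234127194757))
```

View pics/w3c.png

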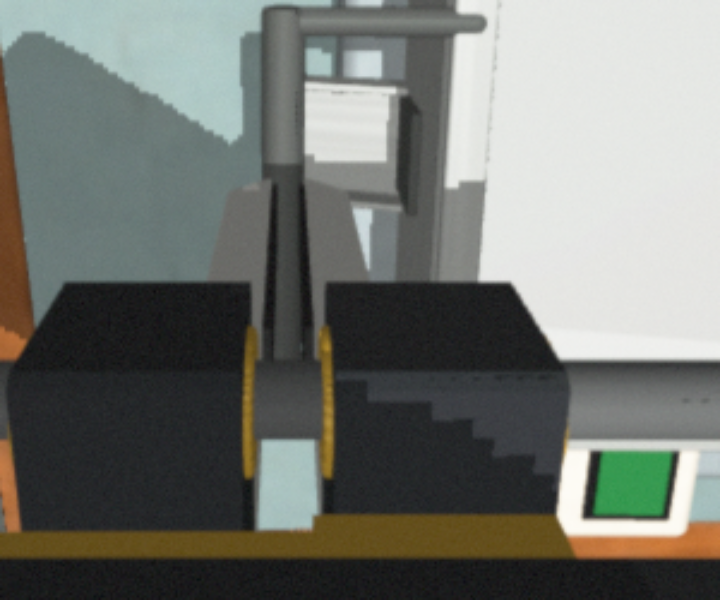

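```bash
python3 -m pendant '[{"dp":[0,0,0],"roll":0},{"dp":[0,0,0],"roll":0},{"dp":[0,0,0],"roll":0},{"dp":[0,0,0],"roll":0}]' 0 25
```

```text
time: 5.47
position: [0.4514, -0.2341, 0.0866]
eef_rot: [[0.023, 1.0, -0.0], [1.0, -0.023, 0.0], [0.0, -0.0, -1.0]]
force: [0.5, -0.7, 0.3]
gripper_width: 0.0005
finger_force: 0.0
```

Run:
```python
from h import *
z=np.load("pics/w3.npz",allow_pickle=True); p,d,c=z["p"],z["d"],z["c"].item(); X=cloud(c,d)
for u,v in((282,60),(282,130),(282,180),(285,220),(285,260),(285,330),(250,190),(325,190),(240,260),(340,260),(285,400)): print(u,v,X[int(150+v/2.4),int(200+u/2.4)].round(4))
c,p,d=snap("wrist","w4"); X=cloud(c,d); print(c["fov_y"],state()["position"])
for u,v in((282,60),(282,130),(282,180),(285,220),(285,260),(285,330),(250,190),(325,190),(240,260),(340,260),(285,400)): print(u,v,X[int(150+v/2.4),int(200+u/2.4)].round(4))
cv2.imwrite("pics/w4c.png",cv2.resize(p[200:340,260:380,::-1],(514,600)))
```

```text
282 60 [ 0.4518 -0.1948  0.1089]
282 130 [ 0.4513 -0.2136  0.1097]
282 180 [ 0.451  -0.2276  0.1106]
285 220 [ 0.4513 -0.2392  0.1099]
285 260 [ 0.451  -0.2517  0.1095]
285 330 [ 0.4504 -0.2737  0.1096]
250 190 [ 0.4436 -0.2231  0.1298]
325 190 [ 0.4619 -0.2234  0.1301]
240 260 [ 0.4437 -0.223   0.1686]
340 260 [ 0.4629 -0.2236  0.1682]
285 400 [ 0.4529 -0.2058  0.236 ]
66.33982979063038 [ 0.45142852 -0.2340723   0.08659667]
282 60 [ 0.4516 -0.1943  0.1102]
282 130 [ 0.4511 -0.2133  0.1097]
282 180 [ 0.4508 -0.2275  0.1102]
285 220 [ 0.4517 -0.2246  0.1441]
285 260 [ 0.4519 -0.2243  0.1657]
285 330 [ 0.452  -0.2249  0.1906]
250 190 [ 0.4434 -0.2227  0.1301]
325 190 [ 0.4617 -0.2236  0.1288]
240 260 [ 0.4434 -0.2232  0.1676]
340 260 [ 0.4627 -0.2231  0.1687]
285 400 [ 0.4528 -0.2061  0.2351]
```

View pics/w4c.png

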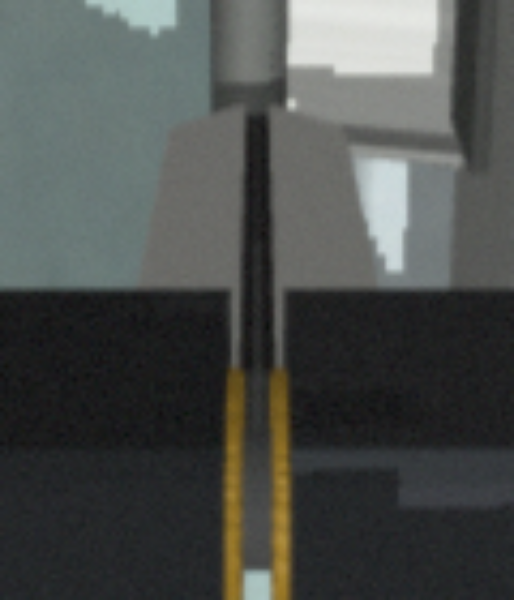

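Run:
```python
from h import *
for f,T in(("w1",[.4033,.2014,.3861]),("w4",[.4514,-.234,.0866])):
    z=np.load(f"pics/{f}.npz",allow_pickle=True); d,c=z["d"],z["c"].item(); X=cloud(c,d)
    Y=(X-np.array(T))[...,[1,0,2]]*[1,1,-1]  # approx tool axes
    m=(d<.24)&(d>0)&(np.abs(Y[...,1])<.065)&(np.abs(Y[...,0])<.03)&(Y[...,2]>-.08)
    q=Y[m]; print(f,m.sum(), np.percentile(q[:,2],[50,90,98,100]).round(4), q[q[:,2].argmax()].round(4))
    v,u=np.argwhere(m)[q[:,2].argmax()]; print(u,v,proj(c,T))
s=state(); q=s["qpos"]; print(q)
```

```text
w1 2862 [-0.062  -0.0421 -0.0359 -0.0331] [ 0.0135  0.0473 -0.0331]
397 226 (np.float64(320.94082209219454), np.float64(228.03072743423357))
w4 5333 [-0.0203 -0.0068  0.0152  0.0215] [0.0272 0.0455 0.0215]
376 179 (np.float64(318.4018918109819), np.float64(222.48168467376183))
[-7.01631871e-01  7.70116970e-03  1.98202974e+00 -2.66793154e-06
  1.15196779e+00 -6.78338130e-01]
```

```bash
python3 -m pendant '[{"dp":[0,0,0],"roll":0},{"dp":[0,0,0],"roll":0},{"dp":[0,0,0],"roll":0},{"dp":[0,0,0],"roll":0},{"dp":[0,0,1],"roll":0},{"dp":[0,0,1],"roll":0},{"dp":[0,0,1],"roll":0},{"dp":[0,0,0.5],"roll":0},{"dp":[0,0,0],"roll":0}]' 3.6 20;  python3 -m pendant '[{"dp":[0,0,0],"roll":0},{"dp":[0,0,0],"roll":0},{"dp":[0,0,0],"roll":0},{"dp":[0,0,0],"roll":0},{"dp":[0,0,0],"roll":0}]' 0 20
```

```text
time: 6.27
position: [0.4501, -0.233, 0.0493]
eef_rot: [[0.023, 1.0, -0.003], [1.0, -0.023, 0.003], [0.003, -0.003, -1.0]]
force: [0.6, 0.4, 0.1]
gripper_width: 0.0363
finger_force: 0.0
time: 6.68
position: [0.45, -0.2343, 0.052]
eef_rot: [[0.022, 1.0, -0.004], [1.0, -0.022, -0.0], [-0.0, -0.004, -1.0]]
force: [-6.3, -0.5, 5.5]
gripper_width: 0.0113
finger_force: 20.0
```

```bash
python3 -m pendant '[{"dp":[0,0.16,-2.44],"roll":0},{"dp":[0,0.47,-2.40],"roll":0},{"dp":[0,0.78,-2.31],"roll":0},{"dp":[0,1.07,-2.19],"roll":0},{"dp":[0,1.35,-2.04],"roll":0},{"dp":[0,1.60,-1.84],"roll":0},{"dp":[0,1.83,-1.62],"roll":0},{"dp":[0,2.02,-1.37],"roll":0},{"dp":[0,2.18,-1.1],"roll":0},{"dp":[0,2.31,-0.8],"roll":0},{"dp":[0,2.39,-0.5],"roll":0},{"dp":[0,0,0],"roll":0}]'; python3 -m pendant '[{"dp":[0,2.43,-0.18],"roll":0},{"dp":[0,2.44,0.13],"roll":0},{"dp":[0,2.4,0.45],"roll":0},{"dp":[0,1.2,0.36],"roll":0},{"dp":[0,0,0],"roll":0},{"dp":[0,0,0],"roll":0}]'
```

```text
time: 7.68
position: [0.6165, -0.239, 0.2405]
eef_rot: [[0.022, 1.0, 0.005], [1.0, -0.022, -0.003], [-0.003, 0.005, -1.0]]
force: [-0.7, -1.9, 7.6]
gripper_width: 0.0111
finger_force: 20.0
time: 8.18
position: [0.6988, -0.241, 0.2312]
eef_rot: [[0.023, 1.0, 0.003], [1.0, -0.023, -0.003], [-0.003, 0.003, -1.0]]
force: [1.3, -3.4, 1.8]
gripper_width: 0.0111
finger_force: 20.0
```

```bash
python3 -m pendant '[{"dp":[0,0,0],"roll":0},{"dp":[0,0,0],"roll":0},{"dp":[0,0,0],"roll":0},{"dp":[0,0,-3],"roll":0},{"dp":[0,0,-4],"roll":0},{"dp":[0,0,-4],"roll":0},{"dp":[0,0,-4],"roll":0},{"dp":[0,0,0],"roll":0}]' 4 20;  python3 -m pendant '[{"dp":[3.2,-2.2,0],"roll":0},{"dp":[3.2,-2.2,0],"roll":0},{"dp":[3.2,-2.2,0],"roll":0},{"dp":[3.2,-2.2,0],"roll":0},{"dp":[3.2,-2.2,0],"roll":0},{"dp":[3.2,-2.2,0],"roll":0},{"dp":[3.2,-2.2,0],"roll":0},{"dp":[3.2,-2.2,0],"roll":0},{"dp":[3.2,-2.2,0],"roll":0},{"dp":[3.2,-2.2,0],"roll":0},{"dp":[3.2,-2.2,0],"roll":0},{"dp":[0,0,0],"roll":0}]' 9.4
python3 - <<'E'
from h import *
c,p,d=snap("wrist","w5"); print(state()["position"])
X=cloud(c,d)
ok=(d>.3)&(np.arange(400)[:,None]<275)
# scoop: handle top points, pan
h=ok&(X[...,2]>.055)&(X[...,2]<.1)&(X[...,0]>.33)&(X[...,1]>-.1)&(X[...,1]<.2)
q=X[h]; print("handle",len(q),cv2.minAreaRect((q[:,:2]*1000).astype(np.float32)),q[:,2].mean())
w=ok&(X[...,2]>.012)&(X[...,2]<.05)&(X[...,0]>.44)&(X[...,1]>-.1)&(X[...,1]<.075)
q=X[w]; print("pan",len(q),cv2.minAreaRect((q[:,:2]*1000).astype(np.float32)))
cv2.imwrite("pics/w5c.png",cv2.resize(p[50:300,200:520,::-1],(768,600)))
c,p,d=snap("top","t5"); cv2.imwrite("pics/t5c.png",cv2.resize(p[145:290,330:470,::-1],(580,600)))
X=cloud(c,d); g=X[145:260,340:470]; print("guard high pts", g[g[...,2]>.15].mean(0), g[g[...,2]>.15].max(0), (g[...,2]>.15).sum())
E
```

```text
time: 8.85
position: [0.6992, -0.2403, 0.3915]
eef_rot: [[0.023, 1.0, 0.014], [1.0, -0.023, -0.007], [-0.006, 0.014, -1.0]]
force: [-0.3, -0.0, 1.4]
gripper_width: 0.0398
finger_force: 0.0
time: 9.85
position: [0.4605, 0.122, 0.3806]
eef_rot: [[0.017, 1.0, 0.0], [1.0, -0.017, 0.002], [0.002, 0.0, -1.0]]
force: [0.9, -0.6, 0.7]
gripper_width: 0.0941
finger_force: 0.0
[0.46201417 0.11994498 0.38036192]
handle 2775 ((712.3690795898438, 94.05511474609375), (233.3374481201172, 600.6742553710938), 78.92716217041016) 0.06842441067736357
pan 11558 ((775.2269287109375, -12.494102478027344), (174.9732208251953, 666.6322631835938), 89.99667358398438)
guard high pts [ 0.66078734 -0.2527982   0.16525461] [ 0.66835309 -0.16604242  0.18914739] 479
```

View pics/w5c.png

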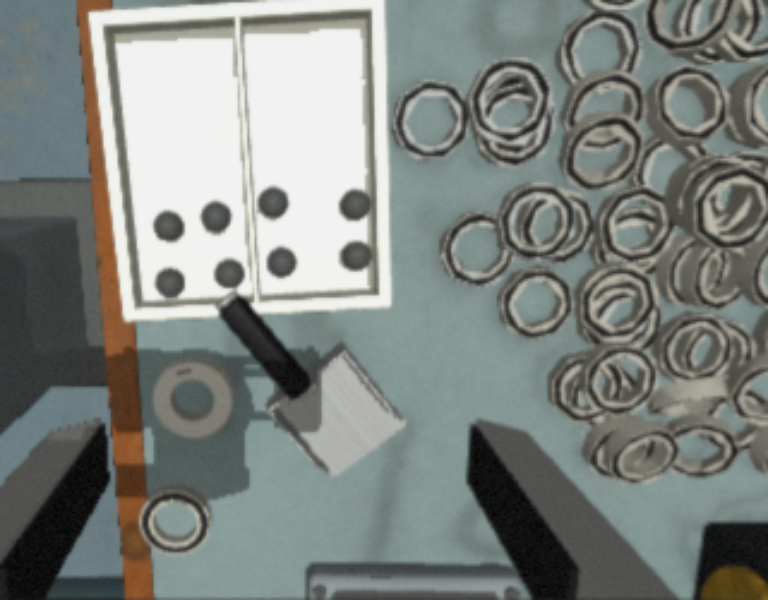

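Run:
```python
from h import *
z=np.load("pics/w5.npz",allow_pickle=True); p,d,c=z["p"],z["d"],z["c"].item(); X=cloud(c,d)
P=lambda u,v,h:onplane(c,200+u/2.4,50+v/2.4,h)
e=P(230,302,.081); f=P(297,386,.081); l=P(370,450,.0); 
print("handle",e,f,np.linalg.norm(f-e),np.degrees(np.arctan2(*(f-e)[1::-1])),"lip",l, np.degrees(np.arctan2(*(l-e)[1::-1])), np.linalg.norm((l-e)[:2]))
lc=[P(405,425,.0),P(335,476,.0)]; print(lc,np.linalg.norm(lc[0]-lc[1]),np.degrees(np.arctan2(*(lc[0]-lc[1])[1::-1])))
b=dict(zip("abcd",[P(343,348,.03),P(268,408,.03)])); print(b)
u=(l-e)[:2]; u/=np.linalg.norm(u); print("grip from end",e[:2]+.053*u,"grip from lip",l[:2]-.131*u)
for q in((105,24),(368,13),(378,294),(138,304),(90,12),(383,0),(390,304),(124,320)): print("tray",P(*q,.038)[:2].round(4))
m=np.zeros((400,640),np.uint8); m[50:176,235:360]=(p.max(-1)<100)[50:176,235:360]
n,L,s,ce=cv2.connectedComponentsWithStats(m)
for i in range(1,n):
    if 30<s[i,4]<300 : print("ball",s[i,4],((ce[i]-[200,50])*2.4).round(),onplane(c,*ce[i],0.016).round(4)[:2])
```

```text
handle [0.42029454 0.10246539 0.081     ] [0.46685314 0.0395091  0.081     ] 0.07830195899768044 -53.515643368352784 lip [ 0.52972571 -0.04406088  0.        ] -53.24628134299684 0.18288008676020534
[array([ 0.55944158, -0.02168477,  0.        ]), array([ 0.49945584, -0.06779083,  0.        ])] 0.07565750262625329 37.54649329111129
{'a': array([0.50407949, 0.05471574, 0.03      ]), 'b': array([0.44354376, 0.0057796 , 0.03      ])}
grip from end [0.4520085  0.06000099] grip from lip [0.45133837 0.06089828]
tray [0.3366 0.2933]
tray [0.5205 0.2971]
tray [0.5302 0.0989]
tray [0.346  0.0943]
tray [0.3268 0.3012]
tray [0.5309 0.3053]
tray [0.5395 0.0909]
tray [0.3343 0.082 ]
ball 113 [306.  17.] [0.4778 0.2993]
ball 107 [167.  26.] [0.3766 0.2952]
ball 232 [ 89. 251.] [0.3059 0.1334]
ball 103 [272. 202.] [0.4502 0.1682]
ball 110 [355. 204.] [0.5139 0.1657]
ball 100 [215. 216.] [0.406  0.1581]
ball 102 [168. 226.] [0.3688 0.1516]
ball 105 [356. 255.] [0.5149 0.1263]
ball 97 [281. 262.] [0.456  0.1222]
ball 97 [228. 273.] [0.4143 0.114 ]
ball 93 [169. 282.] [0.3673 0.1073]
```

```bash
python3 -m pendant '[{"dp":[-3,-0.5,0],"roll":0},{"dp":[-3,-0.5,0],"roll":0},{"dp":[0,0,3.5],"roll":-6.33},{"dp":[0,0,3.5],"roll":-6.33},{"dp":[0,0,3.5],"roll":-6.33},{"dp":[0,0,3.5],"roll":-6.33},{"dp":[0,0,3.5],"roll":-6.33},{"dp":[0,0,3.5],"roll":-6.33},{"dp":[0,0,3.5],"roll":0},{"dp":[0,0,3.5],"roll":0},{"dp":[0,0,0],"roll":0},{"dp":[0,0,0],"roll":0}]' 5.5 30
python3 - <<'E'
from h import *
c,p,d=snap("wrist","w6"); s=state(); print(s["position"],np.degrees(np.arctan2(s["eef_rot"][1,1],s["eef_rot"][0,1])))
P=s["position"].copy();P[2]+=.035+.0188; print(proj(c,P), proj(c,[.4517,.0604,.081]))
cv2.imwrite("pics/w6c.png",cv2.resize(p[100:350,200:440,::-1],(576,600)))
E
```

```text
time: 10.95
position: [0.4511, 0.0572, 0.0986]
eef_rot: [[-0.596, 0.803, -0.005], [0.803, 0.596, 0.001], [0.003, -0.004, -1.0]]
force: [-0.4, -1.3, 1.4]
gripper_width: 0.0547
finger_force: 0.0
[0.45312171 0.05713944 0.10095487] 36.56948758203052
(np.float64(319.37630381079424), np.float64(256.1658062658082)) (np.float64(320.930848023344), np.float64(211.58829996450908))
```

View pics/w6c.png

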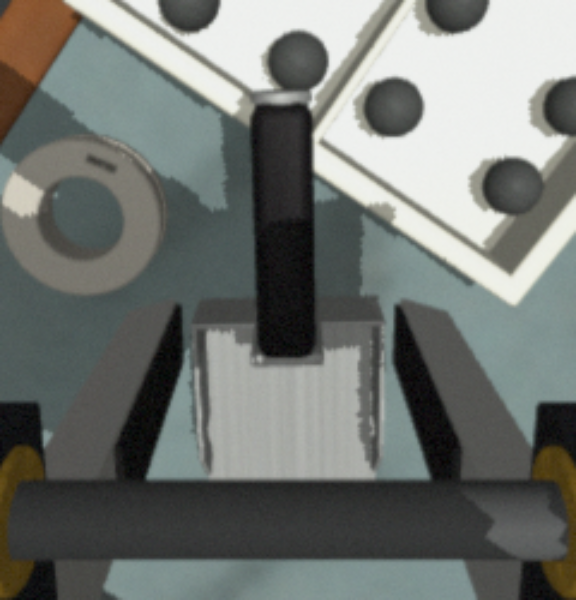

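```bash
python3 -m pendant '[{"dp":[0,0,3],"roll":0},{"dp":[0,0,3],"roll":0},{"dp":[0,0,2],"roll":0},{"dp":[0,0,0.6],"roll":0},{"dp":[0,0,0],"roll":0},{"dp":[0,0,0],"roll":0}]' 5.5 60; python3 -m pendant '[{"dp":[0,0,0],"roll":0},{"dp":[0,0,0],"roll":0},{"dp":[0,0,0],"roll":0},{"dp":[0,0,0],"roll":0},{"dp":[0,0,0],"roll":0}]' 0 60;python3 -m pendant '[{"dp":[0,0,-1.5],"roll":0},{"dp":[0,0,-3],"roll":0},{"dp":[0,0,-3],"roll":0},{"dp":[0,0,-2.5],"roll":0},{"dp":[0,0,0],"roll":0}]'
python3 - <<'E'
from h import *
c,p,d=snap("wrist","w7");  s=state(); print(s["position"],s["force"],s["gripper_width"],s["moment"])
cv2.imwrite("pics/w7c.png",cv2.resize(p[100:350,200:440,::-1],(576,600)))
X=cloud(c,d); T=X-s["position"]; T=T@s["eef_rot"]
for u,v in((320,170),(320,190),(320,210),(320,250),(300,260),(320,265),(340,265)): print(u,v,X[v,u].round(4),T[v,u].round(4))
E
```

```text
time: 11.5
position: [0.4548, 0.0576, 0.0164]
eef_rot: [[-0.597, 0.802, 0.004], [0.802, 0.597, -0.0], [-0.003, 0.003, -1.0]]
force: [1.1, -0.4, 0.1]
gripper_width: 0.0548
finger_force: 0.0
time: 11.92
position: [0.4528, 0.0579, 0.0146]
eef_rot: [[-0.597, 0.802, 0.001], [0.802, 0.597, -0.0], [-0.001, 0.001, -1.0]]
force: [0.3, -0.5, 0.1]
gripper_width: 0.0253
finger_force: 0.1
time: 12.33
position: [0.4563, 0.0577, 0.1194]
eef_rot: [[-0.597, 0.802, 0.01], [0.802, 0.597, -0.001], [-0.007, 0.007, -1.0]]
force: [1.5, -0.9, -1.0]
gripper_width: 0.0198
finger_force: 60.0
[0.45452847 0.05780137 0.11655599] [ 0.0344903   0.06626397 -1.65435849] 0.019675162819996577 [ 0.07340734  0.02852048 -0.03384578]
320 170 [0.4287 0.0969 0.1759] [ 0.0466  0.0029 -0.0595]
320 190 [0.435  0.0884 0.1759] [ 0.036   0.0029 -0.0595]
320 210 [0.4415 0.0797 0.1762] [ 0.0251  0.0029 -0.0598]
320 250 [0.4554 0.061  0.1759] [ 0.0019  0.0029 -0.0594]
300 260 [0.4463 0.0563 0.1913] [ 0.0034 -0.0072 -0.0748]
320 265 [0.4607 0.0539 0.1764] [-0.007   0.0029 -0.0598]
340 265 [0.4614 0.0688 0.1987] [ 0.0044  0.0124 -0.0821]
```

View pics/w7c.png

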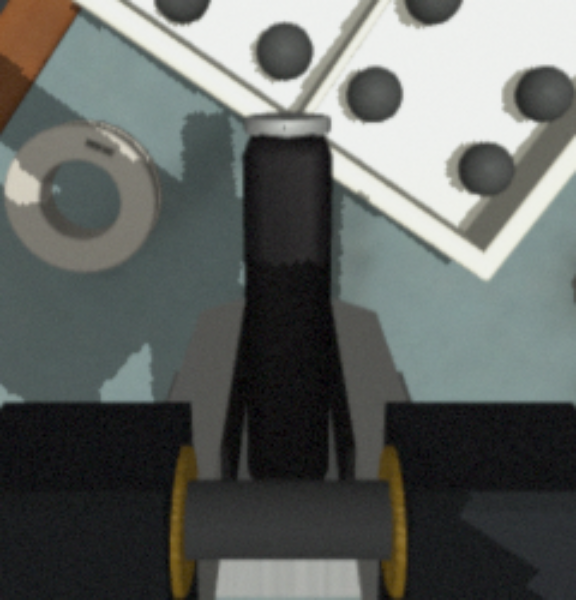

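```bash
python3 -m pendant '[{"dp":[0,0,0],"roll":6.88},{"dp":[0,0,0],"roll":6.88},{"dp":[0,0,0],"roll":6.88},{"dp":[0,0,0],"roll":6.88},{"dp":[0,0,0],"roll":6.88},{"dp":[3.75,-0.93,0],"roll":0},{"dp":[3.75,-0.93,0],"roll":0},{"dp":[3.75,-0.93,0],"roll":0},{"dp":[3.75,-0.93,0],"roll":0},{"dp":[3.75,-0.93,0],"roll":0},{"dp":[3.75,-0.93,0],"roll":0},{"dp":[3.75,-0.93,0],"roll":0}]' ; python3 -m pendant '[{"dp":[0,0,0],"roll":0},{"dp":[0,0,0],"roll":0},{"dp":[0,0,0],"roll":0}]'
python3 - <<'E'
from h import *
c,p,d=snap("top","t8"); s=state(); print(s["position"],s["force"],np.degrees(np.arctan2(s["eef_rot"][1,1],s["eef_rot"][0,1])))
X=cloud(c,d)
r=np.zeros((400,640),bool); r[150:300,100:330]=1
m=r&(X[...,2]>.05)&(X[...,2]<.14)&(X[...,1]<.30)&(X[...,1]>.1)&(X[...,0]>.28); q=X[m]; print(len(q),cv2.minAreaRect((q[:,:2]*1000).astype(np.float32)),np.percentile(q[:,2],[5,50,95]))
cv2.imwrite("pics/t8c.png",cv2.resize(p[150:300,120:320,::-1],(800,600),interpolation=cv2.INTER_CUBIC))
E
```

```text
time: 13.38
position: [0.3748, 0.3187, 0.1116]
eef_rot: [[-0.039, 0.999, -0.003], [0.999, 0.039, -0.002], [-0.002, -0.003, -1.0]]
force: [1.6, -0.7, -1.6]
gripper_width: 0.0195
finger_force: 60.0
time: 13.63
position: [0.3761, 0.3169, 0.1123]
eef_rot: [[-0.04, 0.999, -0.003], [0.999, 0.04, -0.002], [-0.002, -0.003, -1.0]]
force: [0.9, -0.2, -0.8]
gripper_width: 0.02
finger_force: 60.0
[0.37662303 0.31652765 0.11265623] [ 0.43746864  0.07172787 -1.75621954] 2.196380971247431
1223 ((381.0584716796875, 231.3724365234375), (81.0728988647461, 96.07437133789062), 1.8166617155075073) [0.08724739 0.09250541 0.12002318]
```

View pics/t8c.png

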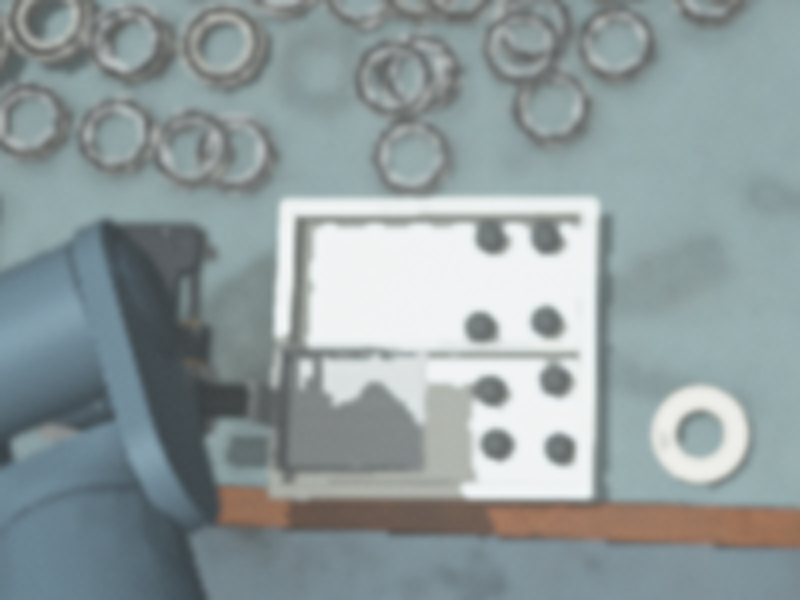

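```bash
python3 -m pendant '[{"dp":[0.3,0.3,0],"roll":0},{"dp":[0,0,2],"roll":0},{"dp":[0,0,3],"roll":0},{"dp":[0,0,2],"roll":0},{"dp":[0,0,1],"roll":0},{"dp":[0,0,0],"roll":0},{"dp":[0,0,0],"roll":0}]' ; python3 -m pendant '[{"dp":[0,0,0.3],"roll":0},{"dp":[0,0,0.2],"roll":0},{"dp":[0,0,0],"roll":0},{"dp":[0,0,0],"roll":0}]'
```

```text
time: 14.27
position: [0.3806, 0.3204, 0.0344]
eef_rot: [[-0.038, 0.999, -0.0], [0.999, 0.038, -0.0], [-0.0, -0.0, -1.0]]
force: [1.2, -0.1, -1.4]
gripper_width: 0.0197
finger_force: 60.0
time: 14.6
position: [0.3805, 0.3211, 0.0298]
eef_rot: [[-0.039, 0.999, 0.001], [0.999, 0.039, 0.001], [0.001, 0.001, -1.0]]
force: [0.7, -0.2, -1.4]
gripper_width: 0.0198
finger_force: 60.0
```

```bash
python3 -m pendant '[{"dp":[0,0,0.2],"roll":0},{"dp":[0,0,0],"roll":0},{"dp":[0,0,0],"roll":0}]' ; python3 -m pendant '[{"dp":[0,0,0.2],"roll":0},{"dp":[0,0,0],"roll":0},{"dp":[0,0,0],"roll":0}]' ;python3 -m pendant '[{"dp":[0,0,0.2],"roll":0},{"dp":[0,0,0],"roll":0},{"dp":[0,0,0],"roll":0}]'
```

```text
time: 14.85
position: [0.38, 0.3209, 0.0271]
eef_rot: [[-0.039, 0.999, -0.0], [0.999, 0.039, -0.0], [-0.0, -0.0, -1.0]]
force: [-0.2, -0.8, -1.6]
gripper_width: 0.0194
finger_force: 60.0
time: 15.1
position: [0.3803, 0.3214, 0.0268]
eef_rot: [[-0.039, 0.999, -0.0], [0.999, 0.039, 0.0], [0.0, -0.0, -1.0]]
force: [-2.9, 0.1, 9.1]
gripper_width: 0.0197
finger_force: 60.0
time: 15.35
position: [0.3809, 0.3224, 0.0261]
eef_rot: [[-0.039, 0.999, 0.001], [0.999, 0.039, 0.002], [0.002, 0.001, -1.0]]
force: [-7.8, 1.4, 16.1]
gripper_width: 0.0196
finger_force: 60.0
```

```bash
python3 -m pendant '[{"dp":[0,0,-0.3],"roll":0},{"dp":[0,0,0],"roll":0},{"dp":[-1,0,0],"roll":0},{"dp":[-1,0,0],"roll":0},{"dp":[-1,0,0],"roll":0},{"dp":[-1,0,0],"roll":0},{"dp":[-1,0,0],"roll":0},{"dp":[-1,0,0],"roll":0},{"dp":[-1,0,0],"roll":0},{"dp":[-0.7,0,0],"roll":0},{"dp":[-0.4,0,0],"roll":0},{"dp":[0,0,0],"roll":0}]'
python3 - <<'E'
from h import *
c,p,d=snap("top","t9"); s=state(); print(s["position"],s["force"])
X=cloud(c,d)
r=np.zeros((400,640),bool); r[150:300,100:330]=1
m=r&(X[...,2]>.02)&(X[...,2]<.06)&(X[...,1]<.2)&(X[...,0]>.3); 
cv2.imwrite("pics/t9c.png",cv2.resize(p[180:290,180:290,::-1],(600,600),interpolation=cv2.INTER_CUBIC))
g=np.zeros((400,640),np.uint8); g[190:285,180:275]=(p.max(-1)<80)[190:285,180:275]
n,L,st,ce=cv2.connectedComponentsWithStats(g)
for i in range(1,n):
    if st[i,4]>8: print("dark",st[i,2:],onplane(c,*ce[i],0.018).round(4)[:2])
E
```

```text
time: 16.35
position: [0.3839, 0.2392, 0.0266]
eef_rot: [[-0.038, 0.999, 0.001], [0.999, 0.038, 0.001], [0.001, 0.001, -1.0]]
force: [0.7, 3.4, 4.2]
gripper_width: 0.0194
finger_force: 60.0
[0.38383373 0.23926599 0.02655498] [0.53406314 3.49923851 5.18487669]
dark [ 6  5 22] [0.3911 0.2287]
```

```bash
cat >> h.py <<'E'
def balls(fn,x0=.3,x1=.57,y0=.05,y1=.32,h=.018,thr=115):
    c,p,d=snap("top",fn); X=cloud(c,d); g=(p.max(-1)<thr); v,u=np.mgrid[0:400,0:640]
    P=np.nan_to_num(X,nan=9); g&=(P[...,0]>x0)&(P[...,0]<x1)&(P[...,1]>y0)&(P[...,1]<y1)
    n,L,st,ce=cv2.connectedComponentsWithStats(g.astype(np.uint8))
    for i in range(1,n):
        if st[i,4]>10: print("dark",st[i,2:],ce[i].round(1),onplane(c,*ce[i],h).round(4)[:2],"z",np.nanmedian(X[L==i][:,2]).round(4))
E
python3 -m pendant '[{"dp":[-0.5,0,0],"roll":0},{"dp":[-0.5,0,0],"roll":0},{"dp":[-0.4,0,0],"roll":0},{"dp":[0,0,0],"roll":0}]'; python3 -m pendant '[{"dp":[-0.3,0,0],"roll":0},{"dp":[0,0,0],"roll":0}]'; python3 -c "
from h import *
balls('t10')"
```

```text
time: 16.73
position: [0.3842, 0.2257, 0.0266]
eef_rot: [[-0.039, 0.999, 0.001], [0.999, 0.039, 0.0], [0.0, 0.001, -1.0]]
force: [0.1, 3.1, 6.1]
gripper_width: 0.0195
finger_force: 60.0
time: 16.9
position: [0.3844, 0.2229, 0.0266]
eef_rot: [[-0.039, 0.999, 0.001], [0.999, 0.039, 0.001], [0.001, 0.001, -1.0]]
force: [0.2, 4.3, 6.4]
gripper_width: 0.0196
finger_force: 60.0
dark [  79   75 1053] [224.3 255.3] [0.3817 0.2026] z 0.2051
dark [ 39  41 274] [174.1 253.5] [0.3813 0.344 ] z 0.3654
dark [ 6  6 29] [239.6 231.7] [0.4493 0.1644] z 0.0266
dark [ 6 11 46] [230.7 253.3] [0.3881 0.1852] z 0.0374
dark [ 13  17 141] [257.  258.8] [0.3756 0.111 ] z 0.0275
dark [ 4  8 16] [163.9 273.2] [0.3255 0.3675] z 0.4187
dark [11  9 58] [200.6 273.4] [0.3292 0.265 ] z 0.4307
```

```bash
python3 -m pendant '[{"dp":[-0.3,0,0],"roll":0},{"dp":[0,0,0],"roll":0}]'; python3 -m pendant '[{"dp":[-0.3,0,0],"roll":0},{"dp":[0,0,0],"roll":0}]'; python3 -c "
from h import *
c,p,d=snap('top','t11')
cv2.imwrite('pics/t11c.png',cv2.resize(p[190:285,180:280,::-1],(630,600),interpolation=cv2.INTER_CUBIC))"
```

```text
time: 17.12
position: [0.3845, 0.2218, 0.0269]
eef_rot: [[-0.038, 0.999, 0.001], [0.999, 0.038, 0.005], [0.005, 0.001, -1.0]]
force: [-0.4, 10.3, 7.3]
gripper_width: 0.0196
finger_force: 60.0
time: 17.28
position: [0.3847, 0.2214, 0.0276]
eef_rot: [[-0.036, 0.999, 0.001], [0.999, 0.036, 0.011], [0.011, 0.002, -1.0]]
force: [-1.9, 21.5, 8.8]
gripper_width: 0.0198
finger_force: 60.0
```

View pics/t11c.png

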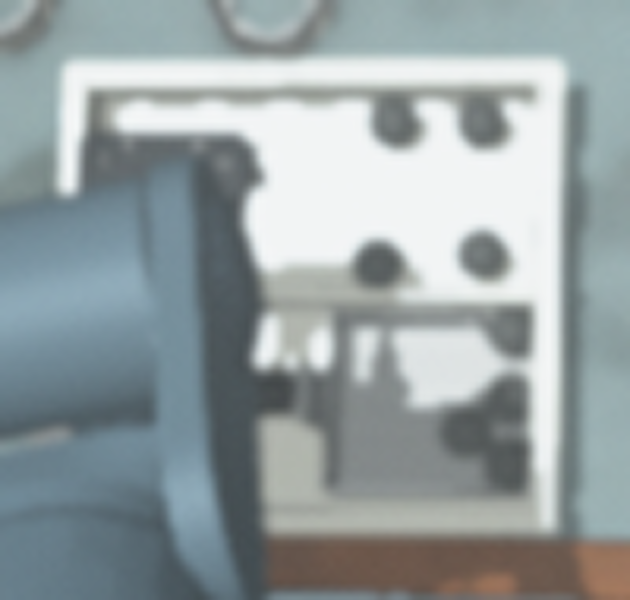

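```bash
python3 -m pendant '[{"dp":[0.5,0,0],"roll":0},{"dp":[0.6,0,0],"roll":0},{"dp":[0.8,0,0],"roll":0},{"dp":[0.8,0,0],"roll":0},{"dp":[0.8,0.2,0],"roll":0},{"dp":[0,0.4,0],"roll":0},{"dp":[0,0,0],"roll":0},{"dp":[0,0,0],"roll":0}]'; python3 -c "
from h import *
balls('t12',x0=.335,x1=.44,y0=.09,y1=.2,thr=95)"
python3 -m pendant '[{"dp":[-0.5,0,0],"roll":0},{"dp":[-0.7,0,0],"roll":0},{"dp":[-0.7,0,0],"roll":0},{"dp":[-0.7,0,0],"roll":0},{"dp":[-0.4,0,0],"roll":0},{"dp":[-0.3,0,0],"roll":0},{"dp":[0,0,0],"roll":0},{"dp":[0,0,0],"roll":0}]'; python3 -c "
from h import *
balls('t13',x0=.335,x1=.44,y0=.09,y1=.2,thr=95)"
```

```text
time: 18.0
position: [0.3865, 0.2514, 0.0261]
eef_rot: [[-0.039, 0.999, -0.006], [0.999, 0.039, -0.003], [-0.003, -0.007, -1.0]]
force: [-7.0, 0.7, 14.8]
gripper_width: 0.0194
finger_force: 60.0
dark [ 13  46 331] [201.3 241.4] [0.4179 0.27  ] z 0.3635
dark [13 11 58] [242.4 258.7] [0.3744 0.1516] z 0.0295
time: 18.72
position: [0.3888, 0.222, 0.0269]
eef_rot: [[-0.038, 0.999, -0.003], [0.999, 0.038, 0.006], [0.006, -0.003, -1.0]]
force: [-8.2, 12.0, 12.9]
gripper_width: 0.0195
finger_force: 60.0
dark [ 16  49 272] [216.1 242.7] [0.4161 0.2282] z 0.364
dark [ 4  5 14] [251.6 251.1] [0.3964 0.1272] z 0.0285
dark [ 6  6 29] [242.5 254.9] [0.3848 0.152 ] z 0.0284
dark [ 7  6 32] [249.7 259.3] [0.3734 0.1313] z 0.0292
```

Run:
```python
from h import *
for f in("t12","t13"):
    z=np.load(f"pics/{f}.npz",allow_pickle=True); p,d,c=z["p"],z["d"],z["c"].item(); X=cloud(c,d)
    print(f); 
    print("\n".join(" ".join(f"{int(v):3d}" for v in r) for r in p[238:272,232:268:1].max(-1)))
    break
z=np.load(f"pics/t13.npz",allow_pickle=True); p,d,c=z["p"],z["d"],z["c"].item(); X=cloud(c,d)
print("t13 brightness"); print("\n".join(" ".join(f"{int(v):3d}" for v in r) for r in p[238:272,232:268:1].max(-1)))
```

```text
t12
169 169 170 171 172 172 173 173 176 179 180 176 171 167 161 157 153 155 160 167 174 177 178 178 177 178 179 178 179 179 177 179 201 231 242 242
144 146 153 161 162 156 149 148 149 153 152 146 139 136 132 125 119 120 129 145 163 177 182 183 186 193 197 197 196 197 195 194 209 232 243 242
157 165 181 193 195 183 166 159 153 151 145 132 125 124 123 119 114 109 116 139 169 197 210 212 220 229 232 233 233 232 232 229 228 236 243 242
197 209 217 222 222 218 209 201 191 184 169 141 124 123 124 120 114 108 111 140 184 216 222 224 234 241 243 243 243 243 243 242 238 240 243 241
220 226 227 228 228 227 226 224 221 215 193 155 128 124 125 122 115 107 111 145 194 223 226 227 237 243 244 244 244 244 244 243 241 241 243 242
221 227 228 228 228 228 228 227 227 223 206 166 131 121 120 118 112 105 111 146 197 223 227 228 237 243 244 244 244 244 244 243 242 242 243 241
221 227 227 227 227 227 227 227 227 225 217 183 144 121 115 112 108 106 117 150 197 222 226 229 238 243 244 244 244 244 244 244 242 242 243 241
220 226 226 226 226 226 226 226 226 226 222 204 169 138 116 108 108 116 139 168 204 223 
[... 8010 characters left out ...]
 155 155 154 154 150 150 150 150 150 151 150 149 150 150 150 149 150 150 152 151 153 152 152 153 155 155 165 200 233 241 227
176 174 173 173 174 175 175 175 174 173 173 173 172 173 172 172 172 172 171 172 172 173 172 173 173 173 173 172 173 173 173 177 200 228 238 225
176 177 177 178 178 178 178 178 179 178 179 179 179 178 179 178 178 179 179 180 180 180 179 180 179 180 179 179 179 180 180 180 193 218 231 221
169 173 175 176 174 175 176 177 177 176 177 177 177 177 178 177 178 178 178 179 180 178 179 178 178 178 178 179 178 179 178 179 188 214 228 220
175 177 178 177 178 178 179 179 180 179 180 180 180 180 180 181 181 181 181 181 181 179 179 180 180 179 179 179 180 180 180 182 191 217 230 220
```

Run:
```python
from h import *
z=np.load(f"pics/t13.npz",allow_pickle=True); p,d,c=z["p"],z["d"],z["c"].item(); X=cloud(c,d)
print((X[236:272,248:266,2]*1000).round().astype(int))
for u,v in((256.5,242),(241.5,255),(250,260),(251,250)): print(onplane(c,u,v,.018))
```

```text
[[                  41                   38                   40
                    39                   36                   32
                    40                   39                   40
                    41                   41                   37
                    36                   41                   38
                    40                   37                   42]
 [                  34                   37                   39
                    36                   27                   36
                    31                   26                   30
                    27                   25                   31
                    24                   27                   27
                    20                   26                   38]
 [                  25                   20                   29
                    27                   26                   29
                    22                   23                   24
                    23                   20                   17
                    17                   19               
[... 12476 characters left out ...]
                    1                    4
                     7                   35                   40]
 [                  41                   38                   39
                    36                   35                   41
                    39                   36                   40
                    41                   37                   39
                    42                   33                   39
                    40                   37                   39]]
[0.42221263 0.1152316  0.018     ]
[0.38443475 0.15476052 0.018     ]
[0.37149953 0.13025802 0.018     ]
[0.3993232  0.12919891 0.018     ]<stdin>:3: RuntimeWarning: invalid value encountered in cast
```

```bash
python3 -m pendant '[{"dp":[0,-0.2,0],"roll":0},{"dp":[0,0,0],"roll":0}]' 0 15; python3 -m pendant '[{"dp":[0.16,0,0.25],"roll":0},{"dp":[0.32,0,0.25],"roll":0},{"dp":[0.34,0,0.25],"roll":0},{"dp":[0.36,0,0.25],"roll":0},{"dp":[0.36,0,0.25],"roll":0},{"dp":[0,0,0],"roll":0},{"dp":[0,0,0],"roll":0}]'
python3 - <<'E'
from h import *
s=state(); print(s["position"],s["force"])
c,p,d=snap("wrist","w14"); X=cloud(c,d); T=(X-s["position"])@s["eef_rot"]
for v in range(150,260,15): print(v,T[v,320].round(4))
c,p,d=snap("top","t14"); X=cloud(c,d); print((X[236:274:2,238:266:2,2]*1000).round(0))
E
```

```text
time: 18.93
position: [0.3883, 0.2215, 0.0269]
eef_rot: [[-0.038, 0.999, 0.001], [0.999, 0.038, 0.005], [0.005, 0.001, -1.0]]
force: [-0.2, 11.2, 6.7]
gripper_width: 0.0196
finger_force: 15.0
time: 19.52
position: [0.3877, 0.2346, 0.0136]
eef_rot: [[-0.04, 0.999, 0.0], [0.999, 0.04, 0.0], [0.0, 0.0, -1.0]]
force: [2.1, 1.9, 3.1]
gripper_width: 0.0202
finger_force: 15.0
[0.38767782 0.23461743 0.01357976] [2.11540205 1.92497076 3.13340988]
150 [ 0.0574  0.0013 -0.0443]
165 [ 0.0498  0.0013 -0.049 ]
180 [ 0.0419  0.0013 -0.0504]
195 [ 0.034   0.0012 -0.0525]
210 [ 0.0258  0.0012 -0.0533]
225 [ 0.0183  0.0012 -0.0565]
240 [ 0.0101  0.0012 -0.0577]
255 [ 0.0024  0.0012 -0.0604]
[[nan 41. 38. 35. 35. 41. 39. 41. 34. 36. 35. 37. 38. 39.]
 [28. 27. 26. 25. 29. 34. 26. 19. 23. 24. 28. 26. 30.  7.]
 [10.  3. 15. 32. 36. 38. 30. 19. 21. 23. 23. 24. 25.  4.]
 [12. 10.  8. 37. 39. 37. 34. 20. 24. 24. 23. 21. 28.  8.]
 [11. 12. 18. 28. 39. 37. 34. 19. 25. 21. 26. 27. 24. 38.]
 [ 6. 11. 39. 28. 36. 33. 18. 15. 22. 17. 22. 26. 29. 34.]
 [17. 33. 39. 38. 34. 16. 20. 18. 26. 27. 21. 28. 24. 35.]
 [ 9. 34. 36. 32. 29. 16. 19. 21. 23. 19. 22. 28. 22. 38.]
 [30. 31. 37. 33. 25. 20. 18. 21. 17. 21. 19. 23. 30. 38.]
 [31. 28.  9. 13. 12. 21. 15. 16. 24. 17. 24. 25. 23. 41.]
 [29. 23. 11. 15. 11. 18. 20. 12. 17. 22. 19. 29. 26. 39.]
 [22. 30. 36. 27. 14. 14. 15. 19. 15. 21. 22. 29. 25. 42.]
 [32. 40. 34. 28. 19. 19. 20. 17. 24. 21. 26. 21. 28. 38.]
 [31. 36. 36. 33. 13. 14. 16. 16. 19. 16. 29. 24. 27. 41.]
 [15. 32. 34. 30. nan 19. 19. 15. 16. 20. 22. 22. 26. 44.]
 [31. 37. 32. 31. 33. 26. 30. 18. 26. 32. 25. 26. 28. 33.]
 [ 4.  8.  4.  6.  4.  4.  7.  1.  6. -3.  6. -1.  1. 38.]
 [ 8. 10.  7.  4.  1.  4.  4.  2.  2.  5.  6.  5.  4. 37.]
 [38. 32. 41. 38. 36. 40. 32. 36. 34. 37. 32. 39. 39. 37.]]
```

```bash
python3 -m pendant '[{"dp":[0,0,0],"roll":0},{"dp":[0,0,0],"roll":0},{"dp":[0.1,0,-0.8],"roll":0},{"dp":[0.1,0,-2],"roll":0},{"dp":[0,0,-3.2],"roll":0},{"dp":[0,0,-3.5],"roll":0},{"dp":[0,0,-3.5],"roll":0},{"dp":[0,0,-2.5],"roll":0},{"dp":[0,0,-1.5],"roll":0},{"dp":[0,0,-0.6],"roll":0},{"dp":[0,0,0],"roll":0}]' 0 60
python3 - <<'E'
from h import *
s=state(); print(s["position"],s["force"])
c,p,d=snap("wrist","w15"); X=cloud(c,d); T=(X-s["position"])@s["eef_rot"]
for v in range(150,260,30): print(v,T[v,320].round(4))
balls("t15",x0=.33,x1=.53,y0=.09,y1=.2,thr=105)
E
```

```text
time: 20.53
position: [0.3871, 0.2362, 0.1901]
eef_rot: [[-0.039, 0.999, 0.0], [0.999, 0.039, -0.0], [-0.0, 0.0, -1.0]]
force: [-0.1, 0.7, -2.9]
gripper_width: 0.0199
finger_force: 60.0
[0.38714137 0.23621583 0.19013147] [-0.0564823   0.74740895 -2.88705602]
150 [ 0.0574  0.0013 -0.0442]
180 [ 0.0418  0.0013 -0.0502]
210 [ 0.026   0.0012 -0.0539]
240 [ 0.0107  0.0012 -0.0593]
dark [ 19  64 600] [188.8 227.7] [0.4554 0.3088] z 0.5208
dark [ 22  25 207] [227.2 248.8] [0.4001 0.1957] z 0.2075
```

```bash
python3 -m pendant '[{"dp":[-1.5,0.6,0],"roll":0},{"dp":[-2.5,1,0],"roll":0},{"dp":[-3.3,1.3,0],"roll":0},{"dp":[-3.6,1.45,0],"roll":0},{"dp":[-3.6,1.45,0],"roll":0},{"dp":[-3.6,1.45,0],"roll":0},{"dp":[-3.6,1.45,0],"roll":0},{"dp":[-3.6,1.45,0],"roll":0},{"dp":[-3.6,1.45,0],"roll":0},{"dp":[-3.3,1.3,0],"roll":0},{"dp":[-2.7,1.1,0],"roll":0},{"dp":[-2.1,0.85,0],"roll":0}]'; python3 -m pendant '[{"dp":[-1.4,0.5,0],"roll":0},{"dp":[-0.8,0.3,0],"roll":0},{"dp":[-0.4,0.1,0],"roll":0},{"dp":[0,0,0],"roll":0},{"dp":[0,0,0],"roll":0}]'
python3 - <<'E'
from h import *
s=state(); print(s["position"],s["force"])
c,p,d=snap("top","t16"); X=cloud(c,d); m=np.zeros((400,640),bool); m[150:260,330:450]=1
m&=(X[...,2]>.14)&(X[...,2]<.22)&(X[...,1]<-.17)&(X[...,0]<.635); q=X[m]; print(len(q),cv2.minAreaRect((q[:,:2]*1000).astype(np.float32)), np.percentile(q[:,2],[5,50,95]))
E
```

```text
time: 21.63
position: [0.5492, -0.1294, 0.1866]
eef_rot: [[-0.037, 0.999, -0.005], [0.999, 0.037, 0.002], [0.002, -0.005, -1.0]]
force: [0.3, -0.5, -2.0]
gripper_width: 0.0196
finger_force: 60.0
time: 22.05
position: [0.5598, -0.152, 0.1892]
eef_rot: [[-0.04, 0.999, -0.001], [0.999, 0.04, 0.001], [0.001, -0.001, -1.0]]
force: [0.0, -0.5, -2.6]
gripper_width: 0.0193
finger_force: 60.0
[ 0.55981178 -0.15199368  0.18923688] [ 0.04104443 -0.51436502 -2.57023341]
948 ((564.225830078125, -248.53790283203125), (79.48324584960938, 89.96942138671875), 2.2223784923553467) [0.18852597 0.19875072 0.21335213]
```

```bash
cat >> h.py <<'E'
def tilt(fn):
    s=state(); c,p,d=snap("wrist",fn); X=cloud(c,d); T=(X-s["position"])@s["eef_rot"]
    q=T[145:262,316:325].reshape(-1,3); q=q[(q[:,2]>-.13)&(q[:,2]<.06)&(q[:,0]<.075)]; k=np.polyfit(q[:,0],q[:,2],1); r=np.abs(np.polyval(k,q[:,0])-q[:,2]); k=np.polyfit(q[r<.01][:,0],q[r<.01][:,2],1)
    print("handle slope deg (lip up +)",np.degrees(np.arctan(k[0])).round(1),"z at tcp",k[1].round(4),len(q),q[:,0].max().round(4),"F",s["force"].round(1),s["position"].round(4))
E
python3 -m pendant '[{"dp":[0,0,0],"roll":0},{"dp":[0,0,0],"roll":0},{"dp":[0,0,0],"roll":0}]' 0 10; python3 -c "
from h import *
tilt('w16')"; python3 -m pendant '[{"dp":[0,0,0],"roll":0},{"dp":[0,0,0],"roll":0},{"dp":[0,0,0],"roll":0}]' 0 6; python3 -c "
from h import *
tilt('w17')"
```

```text
time: 22.35
position: [0.5602, -0.1524, 0.1898]
eef_rot: [[-0.04, 0.999, 0.0], [0.999, 0.04, -0.0], [-0.0, 0.0, -1.0]]
force: [-0.1, -0.9, -2.5]
gripper_width: 0.02
finger_force: 10.0
handle slope deg (lip up +) 0.0 z at tcp -0.0601 1049 0.061 F [-0.1 -0.9 -2.5] [ 0.5602 -0.1524  0.1898]
time: 22.65
position: [0.5603, -0.153, 0.1897]
eef_rot: [[-0.039, 0.999, 0.0], [0.999, 0.039, 0.0], [0.0, 0.0, -1.0]]
force: [0.5, 0.4, -2.5]
gripper_width: 0.02
finger_force: 6.0
handle slope deg (lip up +) -27.6 z at tcp -0.0636 896 0.0554 F [ 0.5  0.4 -2.5] [ 0.5603 -0.153   0.1897]
```

```bash
python3 -m pendant '[{"dp":[0,0,0],"roll":0},{"dp":[0,0,0],"roll":0},{"dp":[0,0,0],"roll":0},{"dp":[0,0,0],"roll":0}]' 0 6; python3 -c "
from h import *
tilt('w18')"
```

```text
time: 23.03
position: [0.5604, -0.1532, 0.1898]
eef_rot: [[-0.039, 0.999, 0.0], [0.999, 0.039, -0.0], [-0.0, 0.0, -1.0]]
force: [-0.2, 0.1, -1.8]
gripper_width: 0.02
finger_force: 6.0
handle slope deg (lip up +) -30.1 z at tcp -0.0645 850 0.0536 F [-0.2  0.1 -1.8] [ 0.5604 -0.1532  0.1898]
```

```bash
python3 -m pendant '[{"dp":[0,0,0],"roll":0},{"dp":[0,0,0],"roll":0},{"dp":[0,0,0],"roll":0},{"dp":[0,0,0],"roll":0}]' 0 4.5; python3 -m pendant '[{"dp":[0,0,0],"roll":0},{"dp":[0,0,0],"roll":0},{"dp":[0,0,0],"roll":0}]' 0 60;  python3 -c "
from h import *
tilt('w19')
c,p,d=snap('top','t19'); X=cloud(c,d)
P=np.nan_to_num(X,nan=9); m=(p.max(-1)<110)&(P[...,0]>.49)&(P[...,0]<.64)&(P[...,1]<-.15)&(P[...,1]>-.33)&(P[...,2]<.1)
n,L,st,ce=cv2.connectedComponentsWithStats(m.astype(np.uint8))
for i in range(1,n):
  if st[i,4]>6: print(st[i],ce[i],np.median(X[L==i],0))
"
```

```text
time: 23.42
position: [0.5603, -0.1531, 0.1897]
eef_rot: [[-0.039, 0.999, -0.0], [0.999, 0.039, -0.0], [-0.0, -0.0, -1.0]]
force: [-0.1, 0.8, -0.8]
gripper_width: 0.02
finger_force: 4.5
time: 23.67
position: [0.5603, -0.153, 0.1896]
eef_rot: [[-0.039, 0.999, -0.0], [0.999, 0.039, 0.0], [0.0, -0.0, -1.0]]
force: [0.0, -0.7, -1.0]
gripper_width: 0.0195
finger_force: 60.0
handle slope deg (lip up +) -30.2 z at tcp -0.0645 849 0.0535 F [ 0.  -0.7 -1. ] [ 0.5603 -0.153   0.1896]
[ 358  168   60   55 1888] [396.33209746 196.97616525] [ 0.55527542 -0.27213734  0.05069675]
```

```bash
python3 -m pendant '[{"dp":[0,0,-2.5],"roll":0},{"dp":[0,0,-2.5],"roll":0},{"dp":[3.68,-1.62,0],"roll":0},{"dp":[3.68,-1.62,0],"roll":0},{"dp":[3.68,-1.62,0],"roll":0},{"dp":[3.68,-1.62,0],"roll":0},{"dp":[3.68,-1.62,0],"roll":0},{"dp":[3.68,-1.62,0],"roll":0},{"dp":[3.68,-1.62,0],"roll":0},{"dp":[3.68,-1.62,0],"roll":0},{"dp":[3.68,-1.62,0],"roll":0},{"dp":[3.68,-1.62,0],"roll":0}]' 0 60; python3 -m pendant '[{"dp":[0,0,0],"roll":0},{"dp":[0,0,2],"roll":0},{"dp":[0,0,3.5],"roll":0},{"dp":[0,0,3.5],"roll":0},{"dp":[0,0,3],"roll":0},{"dp":[0,0,2],"roll":0},{"dp":[0,0,0],"roll":0}]'; python3 -c "
from h import *
tilt('w20')
c,p,d=snap('top','t20'); X=cloud(c,d); print(p[155:215,362:422:2].max(-1).min(), (X[160:214:3,358:424:3,2]*1000).round())
P=np.nan_to_num(X,nan=9); m=(p.max(-1)<85)&(P[...,0]>.49)&(P[...,0]<.64)&(P[...,1]<-.15)&(P[...,1]>-.33)&(P[...,2]<.1)
n,L,st,ce=cv2.connectedComponentsWithStats(m.astype(np.uint8))
for i in range(1,n):
  if st[i,4]>6: print(st[i],ce[i],np.median(X[L==i],0))
"
```

```text
time: 24.77
position: [0.3828, 0.2098, 0.24]
eef_rot: [[-0.039, 0.999, 0.001], [0.999, 0.039, 0.0], [0.0, 0.001, -1.0]]
force: [1.9, 0.1, -1.7]
gripper_width: 0.0197
finger_force: 60.0
time: 25.35
position: [0.3821, 0.2074, 0.0965]
eef_rot: [[-0.039, 0.999, -0.005], [0.999, 0.039, -0.001], [-0.001, -0.005, -1.0]]
force: [-0.2, -1.1, -2.5]
gripper_width: 0.0195
finger_force: 60.0
handle slope deg (lip up +) -30.4 z at tcp -0.0643 863 0.0544 F [-0.2 -1.1 -2.5] [0.3821 0.2074 0.0965]
56 [[ -3.  -0. 108. 113. 111. 114. 110. 111. 118. 115. 116. 117. 116. 119.
  117. 117. 119. 120. 128. 125. 126. 129.]
 [ 35.  36.  34. 105. 108.  28.   2.   4.  -7. 112. 108. 104. 105. 111.
  112. 114. 117. 110. 112. 112. 113. 113.]
 [ 34. 102.  88.  87.  89.  92.  96.  96.  96. 101.  94. 100.  33.  25.
   25.  36.   2.   4. 109. 100. 108.  -2.]
 [ 33. 100.  57.  54.  56.  63.  62.  61.  65.  63.  75.  83.  85.  85.
   88.  90.  91.  96.  96.  99.  99.  31.]
 [ 32. 104.  60.  58.  57.  52.  58.  52.  62.  55.  58.  55.  58.  52.
   62.  61.  54.  70.  59.  68. 103.  28.]
 [ 28. 101.  53.  57.  55.  52.  54.
[... 940 characters left out ...]
  51.  46.  52.
   45.  43.  44.  49.  48.  68. 107.  67.]
 [ 45. 101.  41.  43.  46.  45.  42.  41.  46.  45.  42.  39.  46.  48.
   47.  46.  46.  35.  40.  68. 105.  67.]
 [ 57.  45.  46.  46.  44.  42.  41.  44.  42.  41.  39.  46.  40.  45.
   45.  44.  45.  46.  41.  67. 105.  66.]
 [ 64.  37.  39.  41.  39.  43.  35.  44.  44.  42.  40.  39.  41.  43.
   nan  43.  43.  55.  40.  64. 105.  69.]
 [ 69.  37.  43.  36.  43.  40.  37.  40.  62.  65.  39.  59.  66.  38.
   63.  61.  58.  65.  63.  74. 105.  67.]]
[ 363  169   53   43 2042] [388.29480901 190.0612145 ] [ 0.57673105 -0.24610788  0.04917624]
[381 218  11   2  12] [386.41666667 218.08333333] [ 0.49383638 -0.23927617  0.06906614]
```

```bash
python3 -m pendant '[{"dp":[0,0.2,1.0],"roll":0},{"dp":[0,0,0.5],"roll":0},{"dp":[1.03,0,0.7],"roll":0},{"dp":[0.97,0,0.78],"roll":0},{"dp":[0.9,0,0.87],"roll":0},{"dp":[0.8,0,0.95],"roll":0},{"dp":[0.74,0,1.0],"roll":0},{"dp":[0.64,0,1.07],"roll":0},{"dp":[0,0,0.2],"roll":0},{"dp":[0,0,0],"roll":0},{"dp":[0,0,0],"roll":0}]' 0 8;  python3 -c "
from h import *
tilt('w21')"
```

```text
time: 26.37
position: [0.3844, 0.2589, 0.0294]
eef_rot: [[-0.039, 0.999, 0.001], [0.999, 0.039, -0.0], [-0.0, 0.001, -1.0]]
force: [0.6, 0.7, -1.1]
gripper_width: 0.0199
finger_force: 8.0
handle slope deg (lip up +) -0.8 z at tcp -0.0568 1048 0.0613 F [ 0.6  0.7 -1.1] [0.3844 0.2589 0.0294]
```

```bash
python3 -m pendant '[{"dp":[0,0,0.4],"roll":0},{"dp":[0,0,0],"roll":0},{"dp":[0,0,0],"roll":0}]' 0 8; python3 -m pendant '[{"dp":[0,0,0],"roll":0},{"dp":[0,0,0],"roll":0},{"dp":[0,0,-2],"roll":0},{"dp":[0,0,-3],"roll":0},{"dp":[0,0,-2],"roll":0},{"dp":[1.8,3.1,0],"roll":0},{"dp":[1.8,3.1,0],"roll":0},{"dp":[1.74,3.1,0],"roll":0},{"dp":[0,0,0],"roll":0},{"dp":[0,0,0],"roll":0}]' 0 60;  python3 -c "
from h import *
tilt('w22')
c,p,d=snap('top','t22'); X=cloud(c,d)
m=(X[...,2]>.055)&(X[...,2]<.11)&(X[...,1]<.285)&(X[...,1]>.1)&(X[...,0]>.4)&(X[...,0]<.56); q=X[m]; print(len(q),cv2.minAreaRect((q[:,:2]*1000).astype(np.float32)), np.percentile(q[:,2],[5,50,95]))
g=(p.max(-1)<85)&(X[...,2]<.045)&(X[...,1]<.2)&(X[...,1]>.09)&(X[...,0]>.33)&(X[...,0]<.55)
n,L,st,ce=cv2.connectedComponentsWithStats(g.astype(np.uint8))
for i in range(1,n):
    if st[i,4]>6: print(st[i,2:],onplane(c,*ce[i],.016)[:2])
"
```

```text
time: 26.67
position: [0.3852, 0.2595, 0.0259]
eef_rot: [[-0.039, 0.999, 0.002], [0.999, 0.039, 0.001], [0.001, 0.002, -1.0]]
force: [0.3, -0.1, 3.0]
gripper_width: 0.02
finger_force: 8.0
time: 27.5
position: [0.4746, 0.3159, 0.0931]
eef_rot: [[-0.039, 0.999, -0.003], [0.999, 0.039, -0.002], [-0.002, -0.003, -1.0]]
force: [0.2, 0.4, -2.0]
gripper_width: 0.0195
finger_force: 60.0
handle slope deg (lip up +) 0.8 z at tcp -0.0579 1049 0.0612 F [ 0.2  0.4 -2. ] [0.4746 0.3159 0.0931]
917 ((478.24322509765625, 244.45469665527344), (80.97048950195312, 83.2036361694336), 2.509727716445923) [0.06980871 0.07505741 0.09441085]
```

```bash
python3 -c "
from h import *
for f,x0,x1 in(('t8',.33,.43),('t22',.43,.53)):
  z=np.load(f'pics/{f}.npz',allow_pickle=True); d,c=z['d'],z['c'].item(); X=cloud(c,d)
  m=(X[...,2]>.06)&(X[...,2]<.13)&(X[...,1]<.31)&(X[...,1]>.1)&(X[...,0]>x0)&(X[...,0]<x1); q=X[m]
  print(f,np.histogram(q[:,1],bins=np.arange(.16,.312,.008)), q[q[:,1]<.25][:,0].min(),q[q[:,1]<.25][:,0].max())
"
```

```text
t8 (array([  0,   0,   3,  93,  96,  91,  97, 103,  95,  92,  95,  96,  97,
        95, 160,   0,   0,   0]), array([0.16 , 0.168, 0.176, 0.184, 0.192, 0.2  , 0.208, 0.216, 0.224,
       0.232, 0.24 , 0.248, 0.256, 0.264, 0.272, 0.28 , 0.288, 0.296,
       0.304])) 0.3402482399676761 0.4227993475161549
t22 (array([  0,   0,   0,   0,   0,  48,  87,  94,  90,  88,  90,  92,  90,
        90,  91,  92, 159,  60]), array([0.16 , 0.168, 0.176, 0.184, 0.192, 0.2  , 0.208, 0.216, 0.224,
       0.232, 0.24 , 0.248, 0.256, 0.264, 0.272, 0.28 , 0.288, 0.296,
       0.304])) 0.43829005954590344 0.519558746050859
```

```bash
python3 -m pendant '[{"dp":[-1.4,0.2,0],"roll":0},{"dp":[0,0,2],"roll":0},{"dp":[0,0,2.5],"roll":0},{"dp":[0,0,1.3],"roll":0},{"dp":[0,0,0.4],"roll":0},{"dp":[0,0,0],"roll":0},{"dp":[0,0,0],"roll":0}]' ; python3 -m pendant '[{"dp":[0,0,0.3],"roll":0},{"dp":[0,0,0],"roll":0},{"dp":[0,0,0],"roll":0}]'; python3 -m pendant '[{"dp":[0,0,0.2],"roll":0},{"dp":[0,0,0],"roll":0},{"dp":[0,0,0],"roll":0}]'
```

```text
time: 28.18
position: [0.4777, 0.3021, 0.0338]
eef_rot: [[-0.039, 0.999, 0.001], [0.999, 0.039, 0.0], [0.0, 0.001, -1.0]]
force: [1.3, -0.6, 0.1]
gripper_width: 0.0193
finger_force: 60.0
time: 28.43
position: [0.4779, 0.3025, 0.0307]
eef_rot: [[-0.039, 0.999, 0.001], [0.999, 0.039, 0.0], [0.0, 0.001, -1.0]]
force: [0.3, 0.0, -2.0]
gripper_width: 0.0195
finger_force: 60.0
time: 28.68
position: [0.4773, 0.3022, 0.0279]
eef_rot: [[-0.039, 0.999, -0.0], [0.999, 0.039, -0.0], [-0.0, -0.0, -1.0]]
force: [0.6, 0.4, -1.6]
gripper_width: 0.0197
finger_force: 60.0
```

```bash
python3 -m pendant '[{"dp":[0,0,0.2],"roll":0},{"dp":[0,0,0],"roll":0},{"dp":[0,0,0],"roll":0}]' ; python3 -m pendant '[{"dp":[-1,0,0],"roll":0},{"dp":[-1,0,0],"roll":0},{"dp":[-1,0,0],"roll":0},{"dp":[-1,0,0],"roll":0},{"dp":[-1,0,0],"roll":0},{"dp":[-1,0,0],"roll":0},{"dp":[-1,0,0],"roll":0},{"dp":[-0.7,0,0],"roll":0},{"dp":[-0.4,0,0],"roll":0},{"dp":[0,0,0],"roll":0}]'
```

```text
time: 28.93
position: [0.4775, 0.3023, 0.026]
eef_rot: [[-0.039, 0.999, 0.0], [0.999, 0.039, 0.0], [0.0, 0.0, -1.0]]
force: [0.7, -0.4, -0.8]
gripper_width: 0.0198
finger_force: 60.0
time: 29.77
position: [0.4807, 0.2203, 0.026]
eef_rot: [[-0.038, 0.999, 0.0], [0.999, 0.038, -0.0], [-0.0, 0.0, -1.0]]
force: [0.3, 0.5, -0.3]
gripper_width: 0.0192
finger_force: 60.0
```

```bash
python3 -m pendant '[{"dp":[-0.4,0,0.15],"roll":0},{"dp":[-0.5,0,0],"roll":0},{"dp":[-0.4,0,0],"roll":0},{"dp":[0,0,0],"roll":0}]' ; python3 -m pendant '[{"dp":[-0.3,0,0],"roll":0},{"dp":[0,0,0],"roll":0}]'
cat >> h.py <<'E'
def pan(fn,x0,x1,y0=.085,y1=.2):
    c,p,d=snap("top",fn); a=[proj(c,[x,y,.03]) for x in(x0,x1) for y in(y0,y1)]; a=np.array(a).round().astype(int)
    u0,v0=a.min(0);u1,v1=a.max(0); g=p[v0:v1,u0:u1].max(-1); print("u0,v0",u0,v0)
    print("\n".join(f"{v0+i}: "+" ".join(f"{int(v):3d}" for v in r) for i,r in enumerate(g) if i%2==0)); return c
E
python3 -c "
from h import *
pan('t23',.43,.535)"
```

```text
time: 30.1
position: [0.4827, 0.2088, 0.026]
eef_rot: [[-0.039, 0.999, 0.003], [0.999, 0.039, 0.001], [0.001, 0.003, -1.0]]
force: [0.7, 2.4, 4.9]
gripper_width: 0.0194
finger_force: 60.0
time: 30.27
position: [0.4828, 0.2061, 0.026]
eef_rot: [[-0.039, 0.999, 0.003], [0.999, 0.039, 0.002], [0.001, 0.003, -1.0]]
force: [-0.1, 3.0, 5.3]
gripper_width: 0.0197
finger_force: 60.0
u0,v0 226 200
200:  81  80  82  96 127 155 165 167 167 167 168 167 167 168 167 169 169 170 171 171 171 172 171 188 221 236 239 239 240 241 241 241 241 241 241 241 241 241 241 242 242 241 236
202:  81  80  84 110 145 168 175 176 177 176 176 176 175 175 175 174 176 176 175 176 175 175 180 197 224 235 238 237 236 235 236 237 236 236 236 236 235 236 237 241 244 245 243
204:  81  78  85 109 134 142 140 142 151 156 154 149 148 147 144 141 140 141 140 139 138 143 152 161 169 168 164 160 156 154 153 151 150 152 156 155 155 158 178 218 238 243 239
206:  81  88 117 159 179 166 137 114 114 121 122 123 121 122 120 119 120 120 119 119 118 117 120 124 127 127 124 125 138 157 165 163 159 158 154 150 156 175 208 232 242 244 236

[... 2131 characters left out ...]
6  99 129 163 173 159 133 114 109 111 112 113 113 114 115 115 117 115 115 116 116 117 116 116 117 118 115 109  99  94  94  92  91  88  90 105 125 138 151 169 183 179 155
234:  86  97 128 160 177 177 170 161 154 153 154 153 154 156 156 155 157 156 156 156 158 156 158 157 156 157 153 139 120 105 101  98  99 101 116 141 159 166 170 178 185 180 157
236:  86  97 129 161 177 181 180 181 181 182 183 182 182 181 181 180 180 182 182 182 181 182 182 182 181 182 180 178 173 168 164 163 162 165 171 179 184 184 182 184 185 180 157
238:  88  95 123 150 162 164 164 165 165 165 164 165 164 165 164 164 165 165 165 165 165 165 166 165 165 166 165 166 165 165 166 165 166 166 164 165 165 164 163 174 182 179 156
```

```bash
python3 -m pendant '[{"dp":[0.8,0,0],"roll":0},{"dp":[0.9,0,0],"roll":0},{"dp":[0.9,0,0],"roll":0},{"dp":[0.9,0,0],"roll":0},{"dp":[0.8,0,0],"roll":0},{"dp":[0,-0.3,0],"roll":0},{"dp":[0,-0.4,0],"roll":0},{"dp":[0,0,0],"roll":0},{"dp":[0,0,0],"roll":0}]' ; python3 -c "
from h import *
z=np.load('pics/t23.npz',allow_pickle=True); d,c=z['d'],z['c'].item(); X=cloud(c,d)
for v,u in((215,251),(213,261),(225,260),(231,257)): print(np.nanmedian(X[v-1:v+2,u-1:u+2,2]).round(4),onplane(c,u,v,.018)[:2])
pan('t24',.43,.535)"
```

```text
time: 31.07
position: [0.4745, 0.2484, 0.026]
eef_rot: [[-0.04, 0.999, 0.005], [0.999, 0.04, 0.001], [0.001, 0.005, -1.0]]
force: [4.5, -0.2, 5.3]
gripper_width: 0.0193
finger_force: 60.0
0.0327 [0.49794709 0.1354016 ]
0.0285 [0.50468279 0.10753157]
0.0291 [0.47042756 0.10830596]
0.0291 [0.45315984 0.1157028 ]
u0,v0 226 200
200: 164 166 169 172 172 172 173 175 189 220 235 239 239 239 240 240 240 240 240 240 240 240 240 239 239 239 239 239 239 238 239 239 239 239 239 239 239 239 239 239 239 239 233
202: 169 170 170 169 169 170 171 175 194 221 233 236 236 236 236 235 236 235 235 235 235 235 235 235 235 235 235 234 232 232 233 233 233 233 233 233 232 232 234 239 243 244 241
204: 144 144 145 145 146 147 147 149 154 158 162 161 161 161 160 161 161 160 161 161 162 162 162 161 160 159 159 156 155 156 158 159 158 159 159 158 157 157 176 215 236 241 237
206: 146 146 147 150 151 156 165 174 177 179 179 176 172 168 165 162 164 177 202 220 224 227 229 228 219 206 201 201 209 222 230 233 232 233 232 229 220 207 212 228 240 242 232
208: 112 113 113 113 113 114 120 124 127 128 130 134 140 149 145 1
[... 2065 characters left out ...]
5 136 136 134 133 132 133 132 133 131 121 105  95  91  93  92  91  90  97 115 131 136 138 142 159 174 181 184 183 183 183 182 185 208 234 244 245 244 243 243 244 243 220
234: 129 129 128 128 123 123 124 125 125 123 120 115 110 109 108 108 102 100 106 119 129 134 136 143 156 170 179 180 181 181 184 187 192 211 234 243 244 244 243 243 244 243 221
236: 157 159 160 163 163 164 164 165 165 164 164 164 163 161 162 162 162 161 162 164 165 165 167 170 171 175 177 178 180 189 207 222 225 229 235 238 240 239 239 242 244 243 220
238: 160 160 160 162 162 162 161 162 162 161 162 162 162 162 162 162 161 164 162 162 161 162 163 161 162 162 162 162 162 164 170 176 176 178 178 179 179 182 204 233 243 243 220
```

```bash
python3 -m pendant '[{"dp":[0,0.3,0],"roll":0},{"dp":[0,0,0.1],"roll":0},{"dp":[0,0,0],"roll":0}]' 0 12; python3 -m pendant '[{"dp":[0.38,0,0.2],"roll":0},{"dp":[0.38,0,0.2],"roll":0},{"dp":[0.38,0,0.22],"roll":0},{"dp":[0.38,0,0.24],"roll":0},{"dp":[0,0,0],"roll":0},{"dp":[0,0,0],"roll":0}]'; python3 -c "
from h import *
tilt('w25')
z=np.load('pics/w25.npz',allow_pickle=True); d,c=z['d'],z['c'].item(); X=cloud(c,d); s=state(); T=(X-s['position'])@s['eef_rot']; print(T[110:262:10,320].round(3).tolist())"
```

```text
time: 31.37
position: [0.4748, 0.249, 0.025]
eef_rot: [[-0.039, 0.999, -0.002], [0.999, 0.039, 0.001], [0.002, -0.002, -1.0]]
force: [-4.7, 1.9, 14.8]
gripper_width: 0.02
finger_force: 12.0
time: 31.87
position: [0.4742, 0.2645, 0.0157]
eef_rot: [[-0.039, 0.999, -0.001], [0.999, 0.039, 0.002], [0.002, -0.001, -1.0]]
force: [-3.4, 4.2, 8.9]
gripper_width: 0.0199
finger_force: 13.4
handle slope deg (lip up +) 14.7 z at tcp -0.0625 1051 0.0604 F [-3.4  4.2  8.9] [0.4742 0.2645 0.0157]
[[0.079, 0.001, -0.04], [0.073, 0.001, -0.043], [0.068, 0.001, -0.045], [0.063, 0.001, -0.045], [0.058, 0.001, -0.048], [0.053, 0.001, -0.049], [0.047, 0.001, -0.05], [0.042, 0.001, -0.051], [0.037, 0.001, -0.053], [0.032, 0.001, -0.054], [0.026, 0.001, -0.055], [0.021, 0.001, -0.056], [0.016, 0.001, -0.059], [0.011, 0.001, -0.06], [0.005, 0.001, -0.06], [0.0, 0.001, -0.061]]
```

```bash
python3 -m pendant '[{"dp":[0,0,0],"roll":0},{"dp":[0,0,0],"roll":0},{"dp":[0,0.1,-0.8],"roll":0},{"dp":[0,0,-2],"roll":0},{"dp":[0,0,-3.2],"roll":0},{"dp":[0,0,-3.3],"roll":0},{"dp":[0,0,-3.2],"roll":0},{"dp":[0,0,-2.2],"roll":0},{"dp":[0,0,-1.2],"roll":0},{"dp":[0,0,-0.5],"roll":0},{"dp":[0,0,0],"roll":0}]' 0 60; python3 -m pendant '[{"dp":[-1.5,0.25,0],"roll":0},{"dp":[-2.5,0.4,0],"roll":0},{"dp":[-3.4,0.55,0],"roll":0},{"dp":[-3.9,0.63,0],"roll":0},{"dp":[-3.9,0.63,0],"roll":0},{"dp":[-3.9,0.63,0],"roll":0},{"dp":[-3.9,0.63,0],"roll":0},{"dp":[-3.9,0.63,0],"roll":0},{"dp":[-3.9,0.63,0],"roll":0},{"dp":[-3.3,0.53,0],"roll":0},{"dp":[-2.7,0.44,0],"roll":0},{"dp":[-2.1,0.34,0],"roll":0}]'; python3 -m pendant '[{"dp":[-1.6,0.26,0],"roll":0},{"dp":[-1.2,0.2,0],"roll":0},{"dp":[-0.8,0.12,0],"roll":0},{"dp":[-0.5,0.1,0],"roll":0},{"dp":[-0.3,0,0],"roll":0},{"dp":[0,0,0],"roll":0}]'
python3 - <<'E'
from h import *
tilt("w26")
c,p,d=snap("top","t26"); X=cloud(c,d); m=np.zeros((400,640),bool); m[150:260,330:450]=1
m&=(X[...,2]>.14)&(X[...,2]<.22)&(X[...,1]<-.18)&(X[...,0]<.635); q=X[m]; print(len(q),cv2.minAreaRect((q[:,:2]*1000).astype(np.float32)), np.percentile(q[:,2],[5,50,95]))
balls("t26b",x0=.33,x1=.55,y0=.09,y1=.29,thr=105)
E
```

```text
time: 32.83
position: [0.4755, 0.2631, 0.1786]
eef_rot: [[-0.039, 0.999, -0.001], [0.999, 0.039, -0.0], [-0.0, -0.001, -1.0]]
force: [1.1, -0.9, -2.1]
gripper_width: 0.0195
finger_force: 61.8
time: 33.83
position: [0.5523, -0.1247, 0.1755]
eef_rot: [[-0.037, 0.999, -0.005], [0.999, 0.037, 0.002], [0.002, -0.005, -1.0]]
force: [0.0, -0.9, -2.7]
gripper_width: 0.0197
finger_force: 61.8
time: 34.33
position: [0.5625, -0.1663, 0.1787]
eef_rot: [[-0.04, 0.999, -0.0], [0.999, 0.04, 0.0], [0.0, -0.0, -1.0]]
force: [0.9, 0.3, -2.1]
gripper_width: 0.0197
finger_force: 61.8
handle slope deg (lip up +) 14.6 z at tcp -0.0626 1052 0.0604 F [ 0.9  0.3 -2.1] [ 0.5625 -0.1663  0.1787]
671 ((565.521240234375, -253.928466796875), (78.04866790771484, 71.14868927001953), 2.716442346572876) [0.17899458 0.18839997 0.20215497]
```

```bash
python3 -m pendant '[{"dp":[0,0,0],"roll":0},{"dp":[0,0,0],"roll":0},{"dp":[0,0,0],"roll":0}]' 0 8; python3 -m pendant '[{"dp":[0,0,0],"roll":0},{"dp":[0,0,0],"roll":0},{"dp":[0,0,0],"roll":0},{"dp":[0,0,0],"roll":0}]' 0 5; python3 -c "
from h import *
tilt('w27')"; python3 -m pendant '[{"dp":[0,0,0],"roll":0},{"dp":[0,0,0],"roll":0},{"dp":[0,0,0],"roll":0},{"dp":[0,0,0],"roll":0},{"dp":[0,0,0],"roll":0}]' 0 4; python3 -c "
from h import *
tilt('w28')"
```

```text
time: 34.73
position: [0.5625, -0.1662, 0.1789]
eef_rot: [[-0.04, 0.999, 0.0], [0.999, 0.04, -0.0], [-0.0, 0.0, -1.0]]
force: [0.0, 0.6, -2.3]
gripper_width: 0.0199
finger_force: 8.0
time: 35.07
position: [0.5625, -0.1665, 0.1788]
eef_rot: [[-0.039, 0.999, -0.0], [0.999, 0.039, 0.0], [0.0, -0.0, -1.0]]
force: [0.2, -0.4, -2.4]
gripper_width: 0.02
finger_force: 6.2
handle slope deg (lip up +) -13.3 z at tcp -0.0604 1047 0.0628 F [ 0.2 -0.4 -2.4] [ 0.5625 -0.1665  0.1788]
time: 35.53
position: [0.5627, -0.1667, 0.1791]
eef_rot: [[-0.039, 0.999, 0.0], [0.999, 0.039, -0.0], [-0.0, 0.0, -1.0]]
force: [-0.1, -1.0, -1.6]
gripper_width: 0.0201
finger_force: 5.1
handle slope deg (lip up +) -13.4 z at tcp -0.0604 1050 0.0627 F [-0.1 -1.  -1.6] [ 0.5627 -0.1667  0.1791]
```

```bash
python3 -c "
from h import *
c,p,d=snap('top','t29'); X=cloud(c,d); a=np.array([proj(c,[x,y,.15]) for x in(.51,.62) for y in(-.29,-.17)]); u0,v0=a.min(0).astype(int);u1,v1=a.max(0).astype(int); print(u0,v0); print((X[v0:v1:2,u0:u1:2,2]*1000).round())
print(p[v0:v1:2,u0:u1:2].max(-1))
print((X[206:216:2,358:424:3,2]*1000).round())"
```

```text
363 164
[[448. 457. 454. 455. 458. 459. 493. 500. 504. 510. 513. 513. 518. 493.
  546. 546. 543. 545. 544. 517. 513. 510. 107. 112.]
 [433. 438. 448. 455. 456. 459. 458. 456. 495. 498. 504. 512. 511. 545.
  544. 547. 547. 547. 522. 512. 509.  21.   9.   4.]
 [411. 412. 435. 439. 442. 449. 446. 446. 445. 485. 496. 500. 478. 546.
  548. 548. 546. 546. 509. 506. 500. 101. 101. 105.]
 [553. 407. 410. 414. 415. 432. 432. 414. 412. 412. 410. 403. 548. 546.
  547. 547. 549. 515. 505. 494.  83.  76.  81.  85.]
 [557. 554. 554. 413. 411. 410. 409. 409. 408. 404. 402. 548. 547. 552.
  547. 549. 547.  nan  55.  53.  55.  59.  65.  65.]
 [558. 556. 556. 553. 555. 404. 399. 401. 400. 400. 400. 552. 548. 550.
  551. 550. 138. 135.  58.  58.  55.  54.  51.  59.]
 [561. 555. 556. 553. 554. 554. 551. 398. 398. 396. 553. 552. 553. 552.
  552. 143. 145. 137.  54.  56.  54.  57.  54.  59.]
 [559. 557. 558. 557. 553. 552. 551. 552. 378. 382. 555. 554. 553. 551.
  551. 143. 140. 138.  53.  57.  56.  53.  53.  60.]
 [557. 560. 555. 556. 555. 552. 550. 551. 550. 552. 555. 552. 553. 552.
  144. 141. 139. 134
[... 3757 characters left out ...]
3  54  57  60  78  93]
 [108  96  91 105 120 124 120  75  53  53  55  56  55  53  52  53  53  53
   54  55  53  58  70  78]]
[[571. 565. 557. 544. 537. 538.  41.  37.  45.  40.  37.  41.  43.  40.
   44.  47.  58.  71.  59.  66. 100.  67.]
 [571. 563. 559. 541. 531. 535.  40.  43.  54.  45.  40.  37.  40.  43.
   46.  42.  36.  57.  62.  67. 100.  64.]
 [572. 564. 557. 517. 526. 532.  40.  44.  58.  63.  42.  58.  60.  42.
   63.  58.  44.  60.  37.  69. 102.  66.]
 [570. 564. 552. 102. 514.  39.  40.  53.  59.  57.  55.  63.  59.  56.
   64.  60.  56.  58.  60.  71. 106.  70.]
 [570. 563. 546.  91.  96.  97.  95. 105. 105. 100. 103. 103. 100. 100.
  104. 101.  58.  65.  63.  73.  99.  70.]]
```

```bash
python3 -m pendant '[{"dp":[0,0,-3],"roll":0},{"dp":[3.68,-1.48,0],"roll":0},{"dp":[3.68,-1.48,0],"roll":0},{"dp":[3.68,-1.48,0],"roll":0},{"dp":[3.68,-1.48,0],"roll":0},{"dp":[3.68,-1.48,0],"roll":0},{"dp":[3.68,-1.48,0],"roll":0},{"dp":[3.68,-1.48,0],"roll":0},{"dp":[3.68,-1.48,0],"roll":0},{"dp":[3.68,-1.48,0],"roll":0},{"dp":[3.68,-1.48,0],"roll":0},{"dp":[3.68,-1.48,0],"roll":0}]' 0 60; python3 -m pendant '[{"dp":[0,0,0],"roll":0},{"dp":[0,0,2],"roll":0},{"dp":[0,0,3.5],"roll":0},{"dp":[0,0,3.5],"roll":0},{"dp":[0,0,3.5],"roll":0},{"dp":[0,0,2],"roll":0},{"dp":[0,0,0],"roll":0},{"dp":[0,0,0],"roll":0}]'; python3 -c "
from h import *
tilt('w30')
c,p,d=snap('top','t30'); X=cloud(c,d); m=(X[...,2]>.055)&(X[...,2]<.11)&(X[...,1]<.3)&(X[...,1]>.1)&(X[...,0]>.33)&(X[...,0]<.43); q=X[m]; print(len(q),cv2.minAreaRect((q[:,:2]*1000).astype(np.float32)))
cv2.imwrite('pics/t30c.png',cv2.resize(p[150:235,345:430,::-1],(600,600),interpolation=cv2.INTER_CUBIC))"
```

```text
time: 36.63
position: [0.383, 0.2331, 0.2093]
eef_rot: [[-0.039, 0.999, 0.001], [0.999, 0.039, 0.0], [0.0, 0.001, -1.0]]
force: [1.1, 0.4, -1.1]
gripper_width: 0.0197
finger_force: 61.4
time: 37.3
position: [0.3837, 0.2309, 0.0635]
eef_rot: [[-0.039, 0.999, -0.002], [0.999, 0.039, -0.001], [-0.001, -0.002, -1.0]]
force: [0.4, -0.7, -0.7]
gripper_width: 0.0195
finger_force: 61.4
handle slope deg (lip up +) -13.4 z at tcp -0.0605 1052 0.0628 F [ 0.4 -0.7 -0.7] [0.3837 0.2309 0.0635]
75 ((388.3382263183594, 190.26690673828125), (80.80951690673828, 65.44393157958984), 1.2047119140625)
```

View pics/t30c.png

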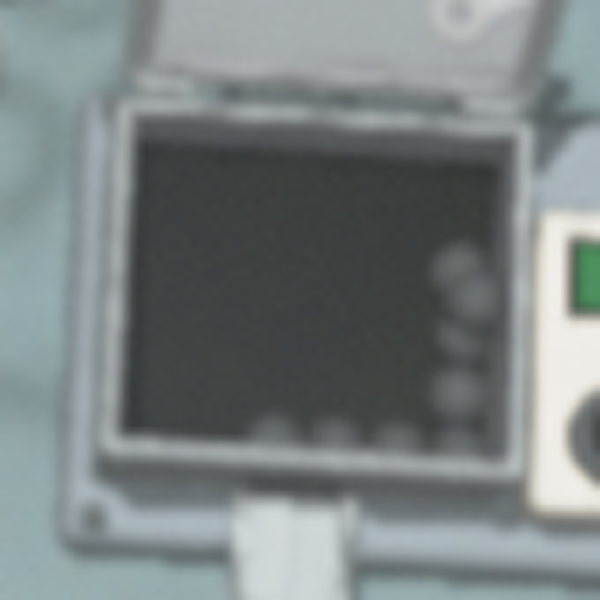

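```bash
python3 -m pendant '[{"dp":[0,0.1,0.8],"roll":0},{"dp":[0,0,0.6],"roll":0},{"dp":[0.52,0,0.53],"roll":0},{"dp":[0.47,0,0.55],"roll":0},{"dp":[0.45,0,0.58],"roll":0},{"dp":[0.42,0,0.6],"roll":0},{"dp":[0,0,0.2],"roll":0},{"dp":[0,0,0],"roll":0},{"dp":[0,0,0],"roll":0}]' 0 7;  python3 -c "
from h import *
tilt('w31')"
```

```text
time: 38.15
position: [0.3837, 0.25, 0.0248]
eef_rot: [[-0.039, 0.999, -0.001], [0.999, 0.039, -0.001], [-0.0, -0.001, -1.0]]
force: [-0.2, -0.2, -1.6]
gripper_width: 0.02
finger_force: 7.0
handle slope deg (lip up +) -0.4 z at tcp -0.0604 1047 0.0616 F [-0.2 -0.2 -1.6] [0.3837 0.25   0.0248]
```

```bash
python3 -m pendant '[{"dp":[0,0,0],"roll":0},{"dp":[0,0,0],"roll":0},{"dp":[0,0,0],"roll":0},{"dp":[0,0,-2],"roll":0},{"dp":[0,0,-4],"roll":0},{"dp":[0,0,-4],"roll":0},{"dp":[0,0,-4],"roll":0},{"dp":[0,0,-4],"roll":0},{"dp":[0,0,-4],"roll":0},{"dp":[0,0,-4],"roll":0},{"dp":[0,0,-4],"roll":0},{"dp":[0,0,-3.5],"roll":0}]' 5 20; python3 -m pendant '[{"dp":[0,0,0],"roll":3.5},{"dp":[-3.24,2.23,0],"roll":0},{"dp":[-3.24,2.23,0],"roll":0},{"dp":[-3.24,2.23,0],"roll":0},{"dp":[-3.24,2.23,0],"roll":0},{"dp":[-3.24,2.23,0],"roll":0},{"dp":[-3.24,2.23,0],"roll":0},{"dp":[-3.24,2.23,0],"roll":0},{"dp":[-3.24,2.23,0],"roll":0},{"dp":[-3.24,2.23,0],"roll":0},{"dp":[-3.24,2.23,0],"roll":0},{"dp":[0,0,0],"roll":0}]';  python3 -c "
from h import *
c,p,d=snap('top','t32'); X=cloud(c,d); m=(X[...,2]>.06)&(X[...,2]<.1)&(X[...,0]<.43)&(X[...,0]>.33)&(X[...,1]>.1)&(X[...,1]<.42); q=X[m]; print('handle',len(q),cv2.minAreaRect((q[:,:2]*1000).astype(np.float32)),np.median(q[:,2]))
m=(X[...,2]>.026)&(X[...,2]<.042)&(X[...,0]<.42)&(X[...,0]>.347)&(X[...,1]>.1)&(X[...,1]<.285); q=X[m]; print(len(q),cv2.minAreaRect((q[:,:2]*1000).astype(np.float32)))
c,p,d=snap('wrist','w32'); X=cloud(c,d); s=state(); print(s['position'])
m=(X[...,2]>.27)&(X[...,2]<.30)&(d>.1); m[270:]=0; q=X[m]; print('bar',len(q),np.median(q,0) if len(q) else '', cv2.minAreaRect((q[:,:2]*1000).astype(np.float32)) if len(q) else '')
"
```

```text
time: 39.2
position: [0.3842, 0.2501, 0.3635]
eef_rot: [[-0.039, 0.999, 0.003], [0.999, 0.039, 0.001], [0.001, 0.003, -1.0]]
force: [-0.2, -0.6, -0.7]
gripper_width: 0.05
finger_force: 0.0
time: 40.2
position: [0.6018, -0.0841, 0.358]
eef_rot: [[0.028, 1.0, -0.003], [1.0, -0.028, -0.001], [-0.001, -0.003, -1.0]]
force: [1.3, -0.7, -0.0]
gripper_width: 0.05
finger_force: 0.0
handle 301 ((384.7985534667969, 278.7639465332031), (24.455631256103516, 97.6107406616211), 1.3009856939315796) 0.08350048546952774
64 ((377.6524353027344, 225.09271240234375), (77.62107849121094, 28.819965362548828), 25.004985809326172)
[ 0.60025051 -0.07989663  0.35937516]
bar 0
```

```bash
python3 -m pendant '[{"dp":[-3.2,2.22,0],"roll":0},{"dp":[-3.2,2.22,0],"roll":0},{"dp":[-3.2,2.22,0],"roll":0},{"dp":[-3.2,2.22,0],"roll":0},{"dp":[-3.2,2.22,0],"roll":0},{"dp":[0,0,0],"roll":0},{"dp":[0,0,0],"roll":0}]' 4 20;  python3 -c "
from h import *
c,p,d=snap('wrist','w33'); X=cloud(c,d); s=state(); print(s['position'])
for a,b in((.2,.24),(.24,.262),(.262,.30)):
  m=(X[...,2]>a)&(X[...,2]<b)&(np.abs(X[...,0]-.7)<.06); q=X[m]; print(a,len(q),(np.median(q,0),q.min(0),q.max(0)) if len(q) else '')
"
```

```text
time: 40.88
position: [0.7077, -0.2413, 0.3583]
eef_rot: [[0.022, 1.0, -0.003], [1.0, -0.022, 0.002], [0.002, -0.003, -1.0]]
force: [0.1, 0.4, 0.4]
gripper_width: 0.0399
finger_force: 0.0
[ 0.70757636 -0.24010016  0.35997961]
0.2 1725 (array([ 0.68639099, -0.2360616 ,  0.22451998]), array([ 0.67413362, -0.32309371,  0.20008783]), array([ 0.69649129, -0.16380475,  0.23957034]))
0.24 129 (array([ 0.69604454, -0.2916818 ,  0.25109548]), array([ 0.6877295 , -0.29673353,  0.2400416 ]), array([ 0.70383519, -0.1877924 ,  0.26171691]))
0.262 1374 (array([ 0.7089015 , -0.23926676,  0.28210303]), array([ 0.69763392, -0.29990614,  0.26201345]), array([ 0.71647794, -0.18810981,  0.28527121]))
```

```bash
python3 -m pendant '[{"dp":[0,0.1,3],"roll":0},{"dp":[0,0,3.5],"roll":0},{"dp":[0,0,3],"roll":0},{"dp":[0,0,2.5],"roll":0},{"dp":[0,0,1.3],"roll":0},{"dp":[0,0,0],"roll":0},{"dp":[0,0,0],"roll":0}]' 4 20; python3 -m pendant '[{"dp":[0,0,0],"roll":0},{"dp":[0,0,0],"roll":0},{"dp":[0,0,0],"roll":0},{"dp":[0,0,0],"roll":0},{"dp":[0,0,0],"roll":0}]' 0 20
```

```text
time: 41.52
position: [0.7087, -0.24, 0.229]
eef_rot: [[0.021, 1.0, 0.001], [1.0, -0.021, -0.001], [-0.001, 0.001, -1.0]]
force: [0.7, 0.2, -0.0]
gripper_width: 0.0398
finger_force: 0.0
time: 41.93
position: [0.7085, -0.2413, 0.2282]
eef_rot: [[0.022, 1.0, 0.0], [1.0, -0.022, -0.0], [-0.0, 0.0, -1.0]]
force: [-0.2, -0.4, 2.3]
gripper_width: 0.011
finger_force: 20.0
```

```bash
python3 -m pendant '[{"dp":[0,-2.32,-0.75],"roll":0},{"dp":[0,-2.40,-0.45],"roll":0},{"dp":[0,-2.44,-0.13],"roll":0},{"dp":[0,-2.43,0.18],"roll":0},{"dp":[0,-2.39,0.50],"roll":0},{"dp":[0,-2.31,0.80],"roll":0},{"dp":[0,-2.18,1.1],"roll":0},{"dp":[0,-2.02,1.37],"roll":0},{"dp":[0,-1.83,1.62],"roll":0},{"dp":[0,-1.6,1.84],"roll":0},{"dp":[0,-1.35,2.04],"roll":0},{"dp":[0,0,0],"roll":0}]'; python3 -m pendant '[{"dp":[0,-0.8,1.5],"roll":0},{"dp":[0,-0.6,1.6],"roll":0},{"dp":[0,-0.5,1.7],"roll":0},{"dp":[0,-0.35,1.5],"roll":0},{"dp":[0,-0.15,1.4],"roll":0},{"dp":[0,-0.08,1.2],"roll":0},{"dp":[0,0,0],"roll":0},{"dp":[0,0,0],"roll":0}]'
```

```text
time: 42.93
position: [0.4725, -0.2348, 0.1421]
eef_rot: [[0.023, 1.0, -0.005], [1.0, -0.023, 0.003], [0.003, -0.005, -1.0]]
force: [-1.1, 0.6, -0.7]
gripper_width: 0.0113
finger_force: 20.0
time: 43.6
position: [0.45, -0.2342, 0.0567]
eef_rot: [[0.022, 1.0, -0.004], [1.0, -0.022, 0.004], [0.004, -0.004, -1.0]]
force: [-6.1, 3.7, -1.0]
gripper_width: 0.0113
finger_force: 20.0
```

```bash
python3 -m pendant '[{"dp":[0,0,0.3],"roll":0},{"dp":[0,0,0.2],"roll":0},{"dp":[0,0,0],"roll":0},{"dp":[0,0,0],"roll":0}]'
```

```text
time: 43.93
position: [0.45, -0.2342, 0.0523]
eef_rot: [[0.022, 1.0, -0.004], [1.0, -0.022, 0.003], [0.003, -0.004, -1.0]]
force: [-6.4, 4.5, -1.0]
gripper_width: 0.0111
finger_force: 20.0
```

```bash
python3 -m pendant '[{"dp":[0,0,0.2],"roll":0},{"dp":[0,0,0.1],"roll":0},{"dp":[0,0,0],"roll":0},{"dp":[0,0,0],"roll":0}]'; python3 -m pendant '[{"dp":[0,0,0],"roll":0},{"dp":[0,0,0],"roll":0},{"dp":[0,0,0],"roll":0},{"dp":[0,0,0],"roll":0},{"dp":[0,0,-1],"roll":0},{"dp":[0,0,-2],"roll":0},{"dp":[0,0,-2],"roll":0},{"dp":[0,0,-2],"roll":0},{"dp":[0,0,-3],"roll":0},{"dp":[0,0,-2],"roll":0},{"dp":[0,0,0],"roll":0}]' 3.6 20
```

```text
time: 44.27
position: [0.4499, -0.2343, 0.0508]
eef_rot: [[0.021, 1.0, -0.005], [1.0, -0.021, 0.003], [0.003, -0.005, -1.0]]
force: [-11.1, 7.1, 8.7]
gripper_width: 0.0113
finger_force: 20.0
time: 45.18
position: [0.454, -0.2378, 0.1753]
eef_rot: [[0.022, 1.0, 0.008], [1.0, -0.022, -0.007], [-0.007, 0.008, -1.0]]
force: [0.2, 0.2, 1.0]
gripper_width: 0.0359
finger_force: 0.0
```

```bash
python3 -m pendant '[{"dp":[-3.0,1.62,0],"roll":0},{"dp":[-3.0,1.62,0],"roll":0},{"dp":[-3.0,1.62,0],"roll":0},{"dp":[-3.0,1.62,0],"roll":0},{"dp":[0,0,3],"roll":0},{"dp":[0,0,3],"roll":0},{"dp":[0,0,3],"roll":0},{"dp":[0,0,1],"roll":0},{"dp":[0,0,0],"roll":0},{"dp":[0,0,0],"roll":0},{"dp":[0,0,0],"roll":0}]' 0 20; python3 -c "
from h import *
c,p,d=snap('wrist','w34'); s=state(); X=cloud(c,d); print(s['position'])
z=np.load('pics/w2.npz',allow_pickle=True)
c,p,d=snap('top','t34'); X=cloud(c,d); u,v=map(int,proj(c,[.4507,-.2373,.105])); 
for dv in range(-3,4): print(X[v+dv,u-10:u+11:5].round(3).tolist())
q=X[160:250,340:450]; q=q[(q[...,2]>.095)&(q[...,2]<.125)&(np.abs(q[...,0]-.55)<.09)&(np.abs(q[...,1]+.24)<.09)]; print(len(q),q[:,2].mean(),np.polyfit(q[:,0],q[:,2],1))
"
```

```text
time: 46.1
position: [0.5145, -0.3578, 0.0714]
eef_rot: [[0.022, 1.0, 0.003], [1.0, -0.022, -0.003], [-0.003, 0.003, -1.0]]
force: [1.2, 0.3, 0.9]
gripper_width: 0.0008
finger_force: 0.0
[ 0.51463022 -0.35798692  0.07167288]
[[0.469, -0.217, 0.048], [0.394, -0.175, 0.532], [0.393, -0.183, 0.539], [0.394, -0.192, 0.537], [0.393, -0.2, 0.542]]
[[0.394, -0.167, 0.518], [0.391, -0.174, 0.539], [0.391, -0.183, 0.539], [0.391, -0.191, 0.544], [0.391, -0.2, 0.542]]
[[0.39, -0.166, 0.53], [0.389, -0.174, 0.54], [0.389, -0.182, 0.543], [0.389, -0.191, 0.544], [0.389, -0.2, 0.544]]
[[0.388, -0.166, 0.533], [0.387, -0.173, 0.543], [0.387, -0.182, 0.545], [0.387, -0.19, 0.547], [0.387, -0.199, 0.547]]
[[0.386, -0.165, 0.538], [0.385, -0.173, 0.543], [0.385, -0.182, 0.549], [0.385, -0.19, 0.548], [0.385, -0.199, 0.549]]
[[0.383, -0.165, 0.542], [0.383, -0.173, 0.547], [0.383, -0.182, 0.548], [0.383, -0.19, 0.55], [0.383, -0.198, 0.554]]
[[0.381, -0.164, 0.547], [0.38, -0.173, 0.551], [0.381, -0.181, 0.552], [0.38, -0.189, 0.557], [0.381, -0.198, 0.552]]
2774 0.10777247826756242 [0.00366522 0.10568106]
```

```bash
python3 -m pendant '[{"dp":[0,0.1,1],"roll":0},{"dp":[0,0,0.8],"roll":0},{"dp":[0,0,0],"roll":0},{"dp":[0,0,0],"roll":0}]';python3 -m pendant '[{"dp":[0,0,0.3],"roll":0},{"dp":[0,0,0.2],"roll":0},{"dp":[0,0,0],"roll":0},{"dp":[0,0,0],"roll":0}]'; python3 -m pendant '[{"dp":[0,0,0.2],"roll":0},{"dp":[0,0,0],"roll":0},{"dp":[0,0,0],"roll":0}]'; python3 -m pendant '[{"dp":[0,0,0.2],"roll":0},{"dp":[0,0,0],"roll":0},{"dp":[0,0,0],"roll":0}]'
```

```text
time: 46.53
position: [0.5143, -0.3567, 0.051]
eef_rot: [[0.022, 1.0, -0.0], [1.0, -0.022, 0.0], [0.0, -0.0, -1.0]]
force: [-0.8, 0.7, 2.8]
gripper_width: 0.0005
finger_force: 1.4
time: 46.87
position: [0.5144, -0.3569, 0.0474]
eef_rot: [[0.022, 1.0, -0.0], [1.0, -0.022, 0.0], [0.0, -0.0, -1.0]]
force: [-1.8, 2.0, 9.0]
gripper_width: 0.0005
finger_force: 4.6
time: 47.12
position: [0.5145, -0.357, 0.0472]
eef_rot: [[0.021, 1.0, -0.001], [1.0, -0.021, 0.0], [0.0, -0.001, -1.0]]
force: [-5.4, 5.4, 18.7]
gripper_width: 0.0004
finger_force: 9.2
time: 47.37
position: [0.5146, -0.357, 0.047]
eef_rot: [[0.021, 1.0, -0.001], [1.0, -0.021, 0.0], [0.0, -0.001, -1.0]]
force: [-9.4, 8.9, 27.6]
gripper_width: 0.0001
finger_force: 13.8
```

```bash
python3 -m pendant '[{"dp":[0,0,-1],"roll":0},{"dp":[0,0,-2],"roll":0},{"dp":[0,0,-3],"roll":0},{"dp":[0,0,-4],"roll":0},{"dp":[0,0,-4],"roll":0},{"dp":[0,0,-4],"roll":0},{"dp":[0,0,-2],"roll":0},{"dp":[0,0,0],"roll":0},{"dp":[0,0,0],"roll":0},{"dp":[0,0,0],"roll":0}]'; python3 -c "
from h import *
c,p,d=snap('top','t36'); X=cloud(c,d); m=(X[...,2]>.06)&(X[...,2]<.1)&(X[...,0]<.56)&(X[...,0]>.3)&(X[...,1]>.0)&(X[...,1]<.42); q=X[m]; print('handle',len(q),cv2.minAreaRect((q[:,:2]*1000).astype(np.float32)),np.median(q[:,2]),np.polyfit(q[:,1],q[:,2],1))
q=X[160:250,340:450]; q=q[(q[...,2]>.08)&(q[...,2]<.125)&(np.abs(q[...,0]-.55)<.06)&(np.abs(q[...,1]+.2)<.04)]; print(len(q),q[:,2].mean(),np.polyfit(q[:,0],q[:,2],1))
"
```

```text
time: 48.2
position: [0.5134, -0.356, 0.2394]
eef_rot: [[0.022, 1.0, -0.003], [1.0, -0.022, 0.003], [0.003, -0.003, -1.0]]
force: [0.6, 0.2, -0.3]
gripper_width: 0.0003
finger_force: 0.0
handle 298 ((373.48309326171875, 280.22509765625), (25.337589263916016, 95.33211517333984), 4.864824295043945) 0.08366439038936524 [0.07380653 0.06234533]
1257 0.10719117081316007 [0.01920412 0.09661542]
```

```bash
python3 -c "
from h import *
for f in('t32','t36'):
  z=np.load(f'pics/{f}.npz',allow_pickle=True); p,d,c=z['p'],z['d'],z['c'].item(); X=cloud(c,d)
  m=(X[...,2]>.06)&(X[...,2]<.1)&(X[...,0]<.43)&(X[...,0]>.3)&(X[...,1]>.235)&(X[...,1]<.32); q=X[m]; print(f,len(q),np.polyfit(q[:,1],q[:,2],1), q.mean(0))
  m=(X[...,2]<.02)&(X[...,2]>-.01)&(np.abs(X[...,0]-.380)<.028)&(np.abs(X[...,1]-.18)<.035); q=X[m]; A=np.c_[q[:,:2]-q[:,:2].mean(0),np.ones(len(q))]; print('floor',len(q),np.linalg.lstsq(A,q[:,2],rcond=None)[0])
  m=(X[...,2]>.022)&(X[...,2]<.05)&(np.abs(X[...,0]-.385)<.05)&(np.abs(X[...,1]-.19)<.06); q=X[m]; print('walls',np.histogram(q[:,0],bins=np.arange(.335,.436,.008)))
"
```

```text
t32 252 [-0.00166958  0.08323686] [0.38260309 0.27757135 0.08277343]
floor 180 [ 7.70386422e-05 -1.38222958e-02  6.19171988e-03]
walls (array([19, 15,  6,  6,  8,  8, 11,  8,  5,  6,  6, 37]), array([0.335, 0.343, 0.351, 0.359, 0.367, 0.375, 0.383, 0.391, 0.399,
       0.407, 0.415, 0.423, 0.431]))
t36 263 [0.04412211 0.07146536] [0.3746794  0.27615338 0.08364983]
floor 493 [ 8.24235869e-03 -1.16384526e-05  6.17990667e-03]
walls (array([93,  6,  6,  8,  9,  7, 10,  4,  5,  6, 42,  9]), array([0.335, 0.343, 0.351, 0.359, 0.367, 0.375, 0.383, 0.391, 0.399,
       0.407, 0.415, 0.423, 0.431]))
```

```bash
python3 -c "
from workcell import *
print(close_job())"
```

```text
the job is handed in; nothing more can be done
None
```

The job is handed in at about 48 s of the 210 s allowed, no verdict came back: all eight balls are in the hopper, the scoop stands level in the near lane (it was found shifted about 1 cm at the end but still flat), the guard was lowered shut, and the start button was pressed fully only after that.

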